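Level the stand and stack the three tea tins on it

TASK

Turn the red thumbscrew of the little display stand until its wooden plate is level, and only then build a column of the three closed tins on the plate: the blue tall tin square on the cork patch, the yellow middle tin on it, the green short tin on top, all faces flush. Set each tin down gently and let go of it, leave the plate level, and do not disturb the mug, the honey jar, the pepper mill or the salt shaker.

Things in the scene. Friction and masses are not known exactly. Their poses are not given: they have to be found in the camera images.
- tall_tin: blue closed tin with a flat aluminium lid, 100 (its x) x 60 (its y) x 66 mm high, 0.2 to 0.3 kg; origin at the centre of its underside, z up through the lid. Stands upright on the worktop to the left of the stand; grasp across the 60 mm width.
- middle_tin: yellow closed tin, same footprint 100 (x) x 60 (y) mm, 56 mm high, 0.2 to 0.3 kg; origin at the centre of its underside, z through the lid. Starts in one of the two places of the slanting rack: its z axis leans 25 degrees to the left, towards the stand, its x axis climbs the slope to the right. Grasp across the 60 mm width, tool tilted alike.
- short_tin: green closed tin, same footprint 100 (x) x 60 (y) mm, 46 mm high, 0.2 to 0.3 kg; origin at the centre of its underside, z through the lid. Starts in the other place of the rack, leaning 25 degrees in the same way.
- tin_rack: fixed slanting wooden rack, about 130 (x) x 280 (y) mm; origin at the centre of its foot on the worktop. Its board rises at 25 degrees along +x, which points to the robot's right, its middle 55 mm above the worktop; a lip 16 mm high along the low front edge. Two tins lie on it side by side, centres at y = +65 and -65 mm, 70 mm between them; which is where varies.
- plate_top (a point): centre of the top face of the stand's wooden plate (130 mm along x, 160 mm along y), the middle of its cork patch (104 x 64 mm, long side along x), 56 mm above the worktop, straight above the plate's hinge. z is square to the plate (vertical when level), x runs along the hinge away from the robot.
- level_stand: the fixed display stand that carries plate and thumbscrew, steel foot 120 (x) x 215 (y) mm; origin on the worktop under the centre of the plate's cork patch, +y towards the thumbscrew, +x away from the robot
- plate (a joint): slope of the plate about the hinge along its x axis, rad: 0 level, positive when the end with the thumbscrew (+y, left) is high. It follows the thumbscrew: plate = 0.1 x thumbscrew; it cannot be pushed by itself.
- thumbscrew (a joint): turn of the red thumbscrew about the vertical, rad, -1.5 to 1.5, starts between 0.7 and 1.25; clockwise seen from above it falls. At 0 the plate is level and the bar points along the plate's x axis; else the bar is turned by that angle, counterclockwise from above if positive. It stays where it is left, friction 0.08 N m.
- screw_grip (a point): centre of the thumbscrew's red upright bar, 48 mm long, 14 mm thick and 30 mm high, 109 mm above the worktop, 105 mm from the plate's centre along the stand's +y, turning on a vertical axis; x runs along the bar. Grasp it across its 14 mm from above.
- mug_grey: loose speckled grey mug, 86 x 117 x 88 mm, between robot and stand; leave alone; origin at its foot
- honey_jar: loose honey jar with dark lid, 62 mm wide, 99 mm high, behind the blue tin; leave alone; origin at its foot
- pepper_mill: loose dark wooden pepper mill, 58 mm wide, 150 mm high, behind the stand; leave alone; origin at its foot
- salt_shaker: loose glass salt shaker, 44 mm wide, 90 mm high, behind the stand; leave alone; origin at its foot

How it is judged:
By the outcome, as a careful person would: the job done as asked, in the order asked, and still so for the second after the job is handed in, with the robot touching nothing.
It also fails if it takes over 70 s, if anything falls off the work surface, if the arm or the gripper's body presses on something with over 40 N, if the wrist force passes 120 N, or if a joint passes its speed limit or range.

ROBOT

A 6-joint arm with a two-finger parallel gripper is mounted at the origin on the work surface; the furniture and walls round the work are solid. World frame = base frame: x ahead of the robot, y to its left, z up, the work surface at z = 0. Lengths are in m, angles in rad, forces in N, time in s.
With the tool pointing down it reaches from about 0.425 to 0.95 m from the base axis. Payload 3.5 kg.
Tool frame: the origin (TCP) lies at the very end of the fingers, on their centre line; the grasp point (between the pads) lies 19 mm behind it; z points along the fingers, y is the line along which they close (so a half turn about z gives the same grasp; the last joint's range is limited). The gripper opens to 85 mm and grips with 20 to 120 N. Pads are 22 mm wide; open, the fingers measure 114 mm over their backs; the gripper's body (76 mm by 85 mm) begins 54 mm behind the grasp point. The pads swing forward as they close: fully open they stand 13 mm farther back than shut.
Start: joints at [1.129, 0.286, 1.577, -0, 1.279, -0.15], TCP at [0.194, 0.646, 0.231] pointing down, gripper open.
Joint ranges: [-2.77, 2.77], [-0.9, 2.22], [0.21, 2.48], [-1.53, 4.67], [0.24, 2.81], [-2.84, 2.84]. Speed limits (rad/s): [2.79, 2.79, 3.14, 3.14, 3.14, 3.14].

INTERFACE

Orientations are given as a unit quaternion [x, y, z, w].
In Python, from plant import ctrl gives the robot as it stands.
- The arm moves only by the shell command python3 inch.py 'ROWS' [FORCE]. ROWS is a JSON list of rows, 1 to 10 of them, each of 7 numbers: dx, dy, dz in m, then a rotation vector rx, ry, rz in rad, then the opening from 0.0 (shut) to 1.0 (fully open); each row is the pose to reach, as a shift and turn from the pose commanded when the command began, along the tool's axes at that moment; what a row does not reach only later rows make up. A row lasts 1/8 s, in which the tool goes at most 0.0625 m and 0.188 rad, less where a joint would pass 70% of its speed; a pose out of reach is approached as far as the arm can. The fingers move at their own pace and stop on an object; FORCE is the grip in N (left out, the last holds). Time passes only in rows, so rows that do not move let the fingers close. It prints the time, the measured TCP pose, the force, the opening and the grip force at its end.
- ctrl.get_state(): the state, without advancing time (a new reading comes with each control period).
- ctrl.read_camera(name): name is "scene" or "top"; returns a dict with "pixels" (420x560x3 uint8, red, green, blue), "camera_matrix" (3x3 intrinsics, pixels), "xyz" and "orientation" of the camera in the world. Camera axes: x right, y down, z forward; pixel columns grow to the right and rows downward; lengths in m; the calibration is good to about 2 mm. A picture is of the moment at which its call begins. There is no depth.
- ctrl.sign_off(): hands the job in; it is judged then, once.
The state is a dict: "time": time; "qpos": joint angles; "dq": joint speeds; "joint_efforts": joint torques, N m; "eef_pos": TCP position; "tcp_rot": TCP orientation; "contact_force": force on the tool from outside, world axes, zero at the start; "wrist_torque": the same for the moment, N m; "opening": opening from 0.0 (shut) to 1.0 (fully open); "finger_force": force on a finger pad.
Only numpy, scipy, OpenCV 4.12 (cv2) and the standard library are available. Lean on these libraries where they do the work, as an engineer would, in place of code of your own. Each camera call takes 0.05 s, during which the arm holds its last target. There are 200 camera calls.

## Working session

There is one attempt and no reset: what is moved stays moved. The work goes in short steps, Python scripts to look and compute and a shell command to move; the robot and the scene stay as the last step left them, time stands still between calls to the robot, and variables do not carry over. Pictures are saved under pics/ and viewed, at most 10 in all, crops included, and the job is handed in when it is done.

```bash
ls; mkdir -p pics
cat > h.py <<'E'
import numpy as np, cv2
from plant import ctrl
from scipy.spatial.transform import Rotation as R
E
python3 - <<'E'
from h import *
for n in("scene","top"):
    c=ctrl.read_camera(n); cv2.imwrite(f"pics/{n}0.png",c["pixels"][:,:,::-1]); print(n,c["camera_matrix"],c["xyz"],c["orientation"])
    np.savez(f"{n}0.npz",**{k:np.array(v) for k,v in c.items()})
print(ctrl.get_state())
E
```

```text
inch.py
pics
plant.py
scene [[392.7488321    0.         279.56842146]
 [  0.         392.7488321  203.13778656]
 [  0.           0.           1.        ]] [-0.2408741  -0.53554563  0.61699977] [ 0.77300081 -0.36390295  0.21823395 -0.47161248]
top [[503.75570687   0.         282.89309721]
 [  0.         503.75570687 206.00467648]
 [  0.           0.           1.        ]] [0.29484234 0.0793869  1.15599352] [ 0.70785731 -0.69953806  0.07212838 -0.06619682]
{'time': 0.1, 'qpos': array([ 1.12900456e+00,  2.87091314e-01,  1.57802317e+00,  2.36033753e-05,
        1.27859789e+00, -1.50006407e-01]), 'dq': array([-0.00010105, -0.00276536, -0.00214997,  0.00027164, -0.00062779,
        0.00112063]), 'joint_efforts': array([ 4.46741169e-04, -4.07293975e+01, -2.93700010e+01, -1.09538296e-04,
        3.35039513e-03, -1.68842843e-05]), 'eef_pos': array([0.19388805, 0.64593974, 0.23008003]), 'tcp_rot': array([ 1.45378976e-01,  9.89375475e-01, -1.01050636e-03, -3.19862588e-04]), 'contact_force': array([-0.30145693,  0.796847  , -0.57842779]), 'wrist_torque': array([-0.00129031,  0.03539447,  0.05522786]), 'finger_force': 0.0, 'opening': 0.9949290863703422}
```

View pics/top0.png

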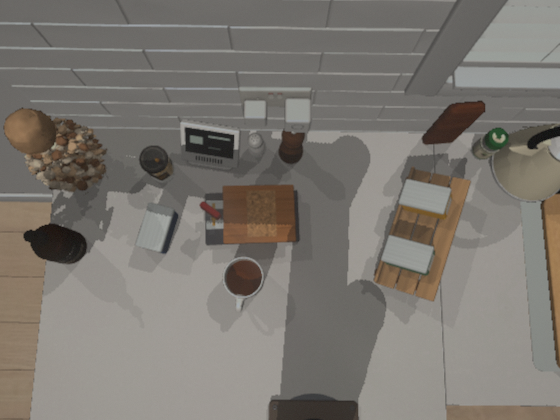

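View pics/scene0.png

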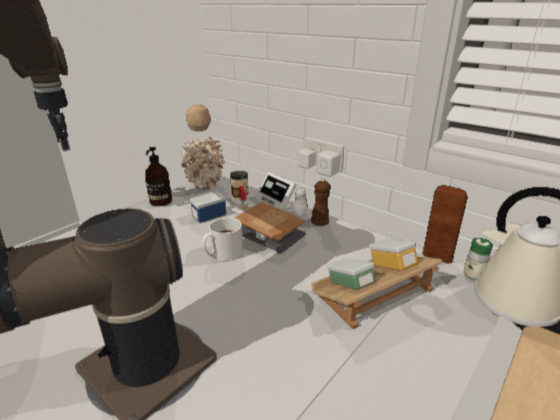

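The top view shows the blue tin at about (157,229), the red screw at (209,210), the plate at (258,213) and the mug at (243,278). On the rack, yellow is at (424,198) and green at (407,255). Next I'll segment these and cast rays.

```bash
cat >> h.py <<'E'
def rays(c,px):
    px=np.atleast_2d(np.array(px,float)); K=np.array(c["camera_matrix"])
    d=np.c_[px,np.ones(len(px))]@np.linalg.inv(K).T
    return np.array(c["xyz"]),d@R.from_quat(c["orientation"]).as_matrix().T
def onplane(c,px,p0,n=(0,0,1)):
    o,d=rays(c,px); n=np.array(n,float)
    return o+d*(((np.array(p0)-o)@n)/(d@n))[:,None]
def proj(c,P):
    K=np.array(c["camera_matrix"]); q=(np.atleast_2d(P)-c["xyz"])@R.from_quat(c["orientation"]).as_matrix()
    return (q@K.T)[:,:2]/q[:,2:]
def blob(mask,box):
    m=np.zeros_like(mask); x0,y0,x1,y1=box; m[y0:y1,x0:x1]=mask[y0:y1,x0:x1]
    m=cv2.morphologyEx(m,cv2.MORPH_CLOSE,np.ones((3,3)))
    cs,_=cv2.findContours(m,cv2.RETR_EXTERNAL,cv2.CHAIN_APPROX_NONE)
    return max(cs,key=cv2.contourArea)[:,0].astype(np.float32)
E
python3 - <<'E'
from h import *
c=dict(np.load("top0.npz")); im=c["pixels"]; hsv=cv2.cvtColor(im,cv2.COLOR_RGB2HSV)
a=cv2.resize(im[185:275,125:310],None,fx=4,fy=4,interpolation=cv2.INTER_CUBIC)[:,:,::-1]
b=cv2.resize(im[165:310,365:475],None,fx=4,fy=4,interpolation=cv2.INTER_CUBIC)[:,:,::-1]
canvas=np.zeros((600,800,3),np.uint8)
canvas[:360,:740]=a; cv2.imwrite("pics/c1.png",canvas[:360])
cv2.imwrite("pics/c2.png",b)
for n,p in(("tin",(157,229)),("tin side",(143,240)),("lidY",(424,198)),("lidG",(407,255)),("table",(190,300)),("rackwood",(415,228)),("plate",(235,213)),("screw",(209,210))): print(n,hsv[p[1],p[0]])
E
```

```text
tin [ 53   7 151]
tin side [ 50   5 150]
lidY [ 45   7 153]
lidG [ 45   7 153]
table [ 19  13 157]
rackwood [12 77 83]
plate [ 11 112  98]
screw [  2 135 106]
```

View pics/c1.png

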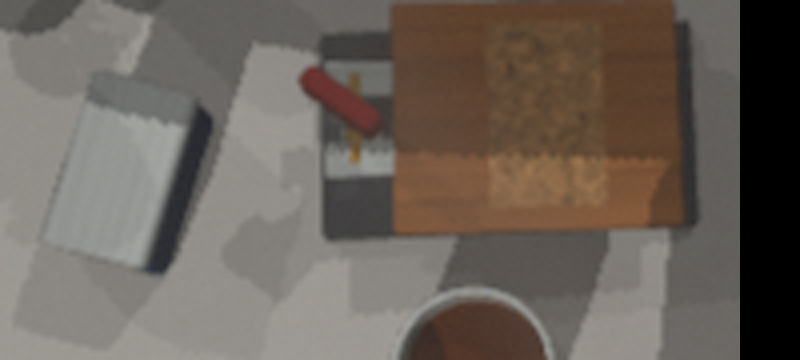

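View pics/c2.png

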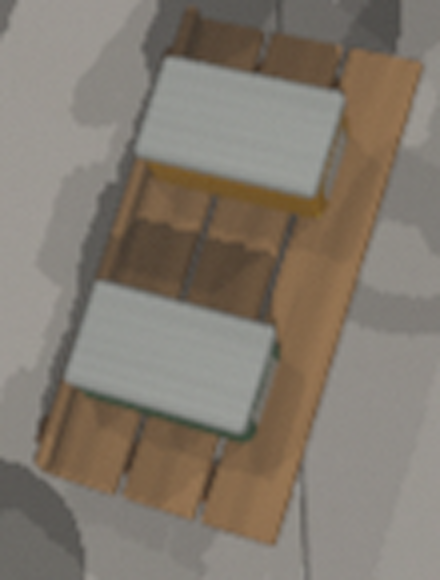

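Run:
```python
from h import *
c=dict(np.load("top0.npz"))
A=lambda p:(np.array(p,float)+.5)/4-.5+[125,185]
B=lambda p:(np.array(p,float)+.5)/4-.5+[365,165]
def rep(n,P):
    print(n,"ctr",P.mean(0).round(4),"edges",np.linalg.norm(np.roll(P,-1,0)-P,axis=1).round(4),"ang",[round(np.degrees(np.arctan2(*(P[(i+1)%4]-P[i])[[1,0]])),1) for i in range(4)])
rep("tall",onplane(c,A([(92,73),(200,102),(146,268),(43,240)]),(0,0,.066)))
rep("plate",onplane(c,A([(390,3),(672,2),(685,225),(393,233)]),(0,0,.056)))
rep("cork",onplane(c,A([(488,22),(605,22),(607,206),(490,208)]),(0,0,.056)))
s=onplane(c,A([(312,78),(370,125)]),(0,0,.124)); print("bar",s,s.mean(0),np.degrees(np.arctan2(*(s[0]-s[1])[[1,0]])))
Y=B([(175,57),(345,95),(312,198),(138,160)]);G=B([(97,283),(276,325),(242,435),(65,388)])
yaw=np.radians(-104); ctr=np.array([.3,-.26,0])
for k in range(8):
    Rr=R.from_euler('z',yaw)*R.from_euler('y',-25,degrees=True); n=Rr.apply([0,0,1]); xb=Rr.apply([1,0,0]); yb=Rr.apply([0,1,0])
    p0=ctr+[0,0,.055]
    y=onplane(c,Y,p0+.056*n,n); g=onplane(c,G,p0+.046*n,n)
    uy=y.mean(0)-.056*n; ug=g.mean(0)-.046*n
    d=uy-ug; 
    # rack frame directions from the line joining tins (along rack y)
    s_=1 if d@yb>0 else -1
    dd=s_*d; yaw=np.arctan2(-dd[0],dd[1])
    ctr=(uy+ug)/2-[0,0,.055]; off=ctr[2]; 
    # rack corners (high right edge) fix ctr along x
    Hc=onplane(c,B([(422,60),(275,545)]),p0,n)
    hx=(Hc.mean(0)-p0)@xb
    ctr=p0-[0,0,.055]+xb*0+ (hx-.065)*R.from_euler('z',yaw).apply([1,0,0])*np.cos(np.radians(25)) + (((uy+ug)/2-p0)@yb)*yb
    ctr[2]=0
print("rack",ctr,np.degrees(yaw),"tin along board",(uy-p0)@xb,(ug-p0)@xb,(uy-p0)@yb,(ug-p0)@yb,"edgelen",np.linalg.norm(Hc[0]-Hc[1]))
rep("Y",y);rep("G",g);print(uy,ug,n)
print("scene px Y lid",proj(dict(np.load("scene0.npz")),y).round(1).tolist(),"G",proj(dict(np.load("scene0.npz")),g).round(1).tolist())
sc=dict(np.load("scene0.npz"))["pixels"]
cv2.imwrite("pics/c3.png",cv2.resize(sc[225:315,305:450],None,fx=5,fy=5,interpolation=cv2.INTER_CUBIC)[:,:,::-1])
```

```text
tall ctr [0.4607 0.3506 0.066 ] edges [0.0622 0.0948 0.0584 0.0949] ang [np.float64(-104.4), np.float64(165.1), np.float64(75.6), np.float64(-12.6)]
plate ctr [0.4961 0.1255 0.056 ] edges [0.1581 0.126  0.1601 0.1296] ang [np.float64(-89.0), np.float64(-176.3), np.float64(92.3), np.float64(2.7)]
cork ctr [0.4967 0.1186 0.056 ] edges [0.0655 0.1038 0.0643 0.1049] ang [np.float64(-89.3), np.float64(-178.6), np.float64(91.7), np.float64(2.0)]
bar [[0.50158664 0.23936832 0.124     ]
 [0.47707322 0.20824328 0.124     ]] [0.48932993 0.2238058  0.124     ] 51.77677992955455
rack [ 0.45794955 -0.2371357   0.        ] -110.41540793509589 tin along board -0.005954607791942291 -0.0059546087064130376 0.06486050675948785 -0.06486053696847924 edgelen 0.2801872759955402
Y ctr [ 0.5289 -0.2325  0.1032] edges [0.0929 0.0592 0.094  0.0621] ang [np.float64(-110.6), np.float64(159.9), np.float64(71.4), np.float64(-21.0)]
G ctr [ 0.4058 -0.1912  0.0942] edges [0.0969 0.0606 0.0955 0.0603] ang [np.float64(-107.7), np.float64(160.4), np.float64(72.1), np.float64(-18.5)]
[ 0.52061856 -0.2547029   0.05248347] [ 0.39904553 -0.20945307  0.05248347] [0.14741943 0.39607286 0.90630779]
scene px Y lid [[386.3, 237.8], [414.1, 240.4], [395.2, 247.7], [367.1, 244.7]] G [[344.7, 256.9], [372.9, 261.1], [351.0, 269.8], [324.5, 264.7]]
```
View pics/c3.png

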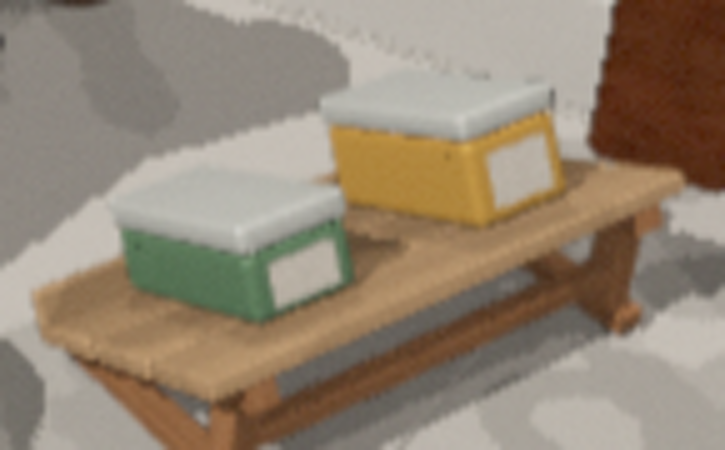

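Add to h.py:
```python
def down(yaw_y_deg,tilt=None):
    """tool R: z down (or -tilt vector), y axis along given world yaw"""
    z=-np.array([0,0,1.]) if tilt is None else -np.array(tilt,float)/np.linalg.norm(tilt)
    a=np.radians(yaw_y_deg); y=np.array([np.cos(a),np.sin(a),0]); y-=z*(y@z); y/=np.linalg.norm(y)
    return R.from_matrix(np.c_[np.cross(y,z),y,z])
def plan(pos,Rt):
    s=ctrl.get_state(); Rc=R.from_quat(s["tcp_rot"])
    d=Rc.inv().apply(np.array(pos)-s["eef_pos"])
    for h in (0,1):
        r=(Rc.inv()*Rt*R.from_euler('z',180*h,degrees=True)).as_rotvec()
        print("half",h,"shift",d.round(4).tolist(),"rot",r.round(3).tolist(),"rows>=",round(max(np.linalg.norm(d)/.0625,np.linalg.norm(r)/.188),1))
    ax=Rc.as_matrix(); print("t",round(s["time"],2),"pos",s["eef_pos"].round(4),"tool y yaw",round(np.degrees(np.arctan2(ax[1,1],ax[0,1])),1),"z",ax[:,2].round(3),"q",s["qpos"].round(2),"open",round(s["opening"],3))
```

```bash
python3 -c "
from h import *
plan((.4893,.2238,.20),down(141.8))"
```

```text
half 0 shift [-0.4044, -0.3193, 0.0306] rot [-0.002, -0.002, -1.196] rows>= 8.3
half 1 shift [-0.4044, -0.3193, 0.0306] rot [-0.002, 0.002, 1.946] rows>= 10.3
t 0.1 pos [0.1939 0.6459 0.2301] tool y yaw 73.3 z [-0.001 -0.002 -1.   ] q [ 1.13  0.29  1.58  0.    1.28 -0.15] open 0.995
```

```bash
python3 inch.py '[[0,0,-0.06,0,0,0,0.45],[0,0,-0.12,0,0,0,0.45]]' 40
```

```text
time: 0.35
eef_pos: [0.1939, 0.6458, 0.3506]
tcp_rot: [0.145, 0.989, -0.002, -0.001]
contact_force: [-0.8, 0.3, 0.1]
opening: 0.604
finger_force: 0.0
```

```bash
python3 inch.py '[[-0.05,-0.04,0,0,0,-0.15,0.45],[-0.1,-0.08,0,0,0,-0.3,0.45],[-0.15,-0.12,0,0,0,-0.45,0.45],[-0.2,-0.16,0,0,0,-0.6,0.45],[-0.25,-0.2,0,0,0,-0.75,0.45],[-0.3,-0.24,0,0,0,-0.9,0.45],[-0.35,-0.28,0,0,0,-1.05,0.45],[-0.404,-0.319,0,0,0,-1.196,0.45],[-0.404,-0.319,0,0,0,-1.196,0.45],[-0.404,-0.319,0,0,0,-1.196,0.45]]'; python3 -c "
from h import *
plan((.4893,.2238,.091),down(141.8))"
```

```text
time: 1.6
eef_pos: [0.4894, 0.2243, 0.3507]
tcp_rot: [-0.436, 0.9, 0.0, -0.001]
contact_force: [-0.1, 0.3, 0.1]
opening: 0.454
finger_force: 0.0
half 0 shift [0.0002, -0.0006, 0.2597] rot [0.001, -0.001, -0.003] rows>= 4.2
half 1 shift [0.0002, -0.0006, 0.2597] rot [-0.001, -0.002, 3.139] rows>= 16.7
t 1.6 pos [0.4894 0.2243 0.3507] tool y yaw 141.6 z [-0.001  0.    -1.   ] q [ 0.24 -0.09  1.76  0.    1.47 -2.23] open 0.454
```

```bash
python3 inch.py '[[0,0,0.06,0,0,0,0.4],[0,0,0.12,0,0,0,0.4],[0,0,0.17,0,0,0,0.4],[0,0,0.2,0,0,0,0.4],[0,0,0.23,0,0,0,0.4],[0,0,0.259,0,0,0,0.4],[0,0,0.259,0,0,0,0.4]]'; python3 inch.py '[[0,0,0,0,0,0,0.0],[0,0,0,0,0,0,0.0],[0,0,0,0,0,0,0.0],[0,0,0,0,0,0,0.0],[0,0,0,0,0,0,0.0]]' 30; python3 -c "
from h import *
plan((.4893,.2238,.091),down(93))"
```

```text
time: 2.48
eef_pos: [0.4862, 0.2258, 0.0898]
tcp_rot: [-0.438, 0.899, 0.001, -0.003]
contact_force: [-0.6, 0.2, -0.3]
opening: 0.401
finger_force: 0.0
time: 3.1
eef_pos: [0.4909, 0.2242, 0.0932]
tcp_rot: [-0.437, 0.899, -0.002, 0.002]
contact_force: [5.9, -3.7, -8.1]
opening: 0.198
finger_force: 29.4
half 0 shift [0.0013, 0.001, 0.0022] rot [-0.004, 0.004, 0.853] rows>= 4.5
half 1 shift [0.0013, 0.001, 0.0022] rot [-0.005, -0.005, -2.289] rows>= 12.2
t 3.1 pos [0.4909 0.2242 0.0932] tool y yaw 141.9 z [ 0.005 -0.002 -1.   ] q [ 0.24  0.15  2.01 -0.    0.98 -2.23] open 0.198
```

```bash
python3 inch.py '[[0,-0.001,0,0,0,0.15,0.0],[0,-0.001,0,0,0,0.3,0.0],[0,-0.001,0,0,0,0.45,0.0],[0,-0.001,0,0,0,0.6,0.0],[0,-0.001,0,0,0,0.72,0.0],[0,-0.001,0,0,0,0.8,0.0],[0,-0.001,0,0,0,0.84,0.0],[0,-0.001,0,0,0,0.84,0.0],[0,-0.001,0,0,0,0.84,0.0]]'; python3 -c "
from h import *
plan((.4893,.2238,.091),down(93)); print(ctrl.get_state()['wrist_torque'])"
```

```text
time: 4.22
eef_pos: [0.4908, 0.2245, 0.0931]
tcp_rot: [-0.032, 0.999, 0.0, 0.001]
contact_force: [3.4, -0.9, -4.3]
opening: 0.2
finger_force: 29.8
half 0 shift [0.0016, -0.0006, 0.0021] rot [0.0, 0.002, 0.013] rows>= 0.1
half 1 shift [0.0016, -0.0006, 0.0021] rot [-0.004, 0.001, -3.129] rows>= 16.6
t 4.22 pos [0.4908 0.2245 0.0931] tool y yaw 93.7 z [ 0.002  0.001 -1.   ] q [ 0.24  0.15  2.01  0.    0.98 -1.39] open 0.2
[ 0.05816904 -0.55433782  0.02366257]
```

```bash
python3 inch.py '[[0,0,0,0,0,0,0.45],[0,0,0,0,0,0,0.45],[0,0,0,0,0,0,0.45],[0,0,-0.04,0,0,0,0.45],[0,0,-0.09,0,0,0,1.0],[0,0,-0.12,0,0,0,1.0]]'; python3 inch.py '[[0.03,0.05,0,0,0,0,1.0],[0.06,0.09,0,0,0,0,1.0],[0.06,0.14,0,0,0,0,1.0],[0.06,0.17,0,0,0,0,1.0],[0.06,0.17,0,0,0,0,1.0]]'
python3 - <<'E'
from h import *
plan((.46,.35,.2),down(76))
c=ctrl.read_camera("top"); im=c["pixels"]
np.savez("top1.npz",**{k:np.array(v) for k,v in c.items()})
cv2.imwrite("pics/d1.png",cv2.resize(im[170:260,125:310],None,fx=4,fy=4,interpolation=cv2.INTER_CUBIC)[:,:,::-1])
E
```

```text
time: 4.97
eef_pos: [0.4909, 0.2244, 0.2156]
tcp_rot: [-0.032, 0.999, 0.0, 0.002]
contact_force: [1.2, -0.4, -0.6]
opening: 0.855
finger_force: 0.0
time: 5.6
eef_pos: [0.4187, 0.3914, 0.2124]
tcp_rot: [-0.034, 0.999, 0.0, -0.0]
contact_force: [0.6, 0.4, -0.3]
opening: 1.003
finger_force: 0.0
half 0 shift [-0.0385, -0.0441, 0.0124] rot [0.0, -0.0, 0.312] rows>= 1.7
half 1 shift [-0.0385, -0.0441, 0.0124] rot [0.0, 0.0, -2.83] rows>= 15.1
t 5.6 pos [0.4187 0.3914 0.2124] tool y yaw 93.9 z [-0.  0. -1.] q [ 0.57  0.08  1.85  0.    1.21 -1.06] open 1.003
```

View pics/d1.png

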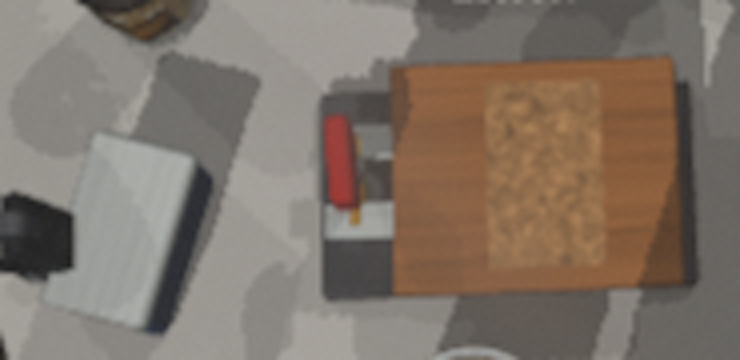

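The bar is now nearly along the plate's x axis: bar (338,116)–(345,207) in the crop, plate corners (392,66), (672,58), (685,284), (393,294). Next I'll measure the angles.

```bash
cat >> h.py <<'E'
def rect(P):
    (x,y),(w,h),a=cv2.minAreaRect(np.ascontiguousarray(P[:,:2],np.float32)*1000)
    return round(x/1000,4),round(y/1000,4),round(w,1),round(h,1),round(a,2)
E
python3 - <<'E'
from h import *
c=dict(np.load("top1.npz")); im=c["pixels"]
hsv=cv2.cvtColor(im,cv2.COLOR_RGB2HSV)
A=lambda p:(np.array(p,float)+.5)/4-.5+[125,170]
wood=cv2.inRange(hsv,(5,75,30),(25,255,255)); k=blob(wood,(215,180,305,248))
print("wood",rect(onplane(c,k,(0,0,.056))))
red=cv2.inRange(hsv,(0,120,40),(8,255,255))|cv2.inRange(hsv,(170,120,40),(180,255,255)); k=blob(red,(200,190,222,230)); print("red px",len(k),rect(onplane(c,k,(0,0,.124))))
ys,xs=np.nonzero(red[190:230,200:221]); P=onplane(c,np.c_[xs+200,ys+190],(0,0,.12)); q=P[:,:2]-P[:,:2].mean(0); w,v=np.linalg.eigh(q.T@q); print("red pca",P.mean(0),np.degrees(np.arctan2(v[1,1],v[0,1])))
def rep(n,P):
    print(n,"ctr",P.mean(0).round(4),"edges",np.linalg.norm(np.roll(P,-1,0)-P,axis=1).round(4),"ang",[round(np.degrees(np.arctan2(*(P[(i+1)%4]-P[i])[[1,0]])),1) for i in range(4)])
rep("plate",onplane(c,A([(391,66),(673,58),(685,285),(393,295)]),(0,0,.056)))
rep("cork",onplane(c,A([(487,82),(600,80),(605,266),(490,268)]),(0,0,.056)))
rep("foot",onplane(c,A([(321,94),(690,82),(697,285),(322,299)]),(0,0,.005)))
s=onplane(c,A([(332,115),(349,115),(354,207),(334,207)]),(0,0,.124)); rep("bar",s)
g=cv2.cvtColor(im,cv2.COLOR_RGB2GRAY); 
lid=cv2.inRange(hsv,(0,0,115),(180,30,255))
b=cv2.inRange(im,(0,0,0),(255,255,255))
E
```

```text
wood (0.496, 0.125, 130.8, 159.8, 2.81)
red px 50 (0.4893, 0.2253, 47.8, 12.3, 8.39)
red pca [0.490105   0.22577443 0.12      ] -172.057094142639
plate ctr [0.496  0.1252 0.056 ] edges [0.1581 0.1283 0.1602 0.129 ] ang [np.float64(-87.6), np.float64(-176.7), np.float64(92.7), np.float64(2.4)]
cork ctr [0.497  0.1197 0.056 ] edges [0.0632 0.105  0.0632 0.1049] ang [np.float64(-88.2), np.float64(-177.7), np.float64(91.7), np.float64(2.3)]
foot ctr [0.4968 0.1433 0.005 ] edges [0.2159 0.1197 0.2151 0.1204] ang [np.float64(-87.3), np.float64(-177.8), np.float64(92.8), np.float64(2.6)]
bar ctr [0.4897 0.2231 0.124 ] edges [0.0089 0.0489 0.0104 0.0488] ang [np.float64(-89.3), np.float64(-174.8), np.float64(90.7), np.float64(3.5)]
```

```bash
python3 -c "
from h import *
plan((.4903,.2245,.0925),down(92.6))"
```

```text
half 0 shift [-0.0604, -0.1701, 0.1198] rot [-0.001, -0.0, 0.021] rows>= 3.5
half 1 shift [-0.0604, -0.1701, 0.1198] rot [0.001, -0.001, -3.121] rows>= 16.6
t 5.65 pos [0.4189 0.3903 0.2122] tool y yaw 93.8 z [-0.    -0.001 -1.   ] q [ 0.57  0.08  1.85 -0.    1.21 -1.06] open 1.0
```

```bash
python3 inch.py '[[-0.02,-0.05,0,0,0,0.02,0.4],[-0.04,-0.1,0,0,0,0.021,0.4],[-0.06,-0.15,0,0,0,0.021,0.4],[-0.06,-0.17,0.02,0,0,0.021,0.4],[-0.06,-0.17,0.05,0,0,0.021,0.4],[-0.06,-0.17,0.08,0,0,0.021,0.4],[-0.06,-0.17,0.11,0,0,0.021,0.4],[-0.06,-0.17,0.12,0,0,0.021,0.4],[-0.06,-0.17,0.12,0,0,0.021,0.4]]'; python3 inch.py '[[0,0,0,0,0,0,0],[0,0,0,0,0,0,0],[0,0,0,0,0,0,0],[0,0,0,0,0,0,0],[0,0,0,0,0,0,0]]' 80;  python3 -c "
from h import *
plan((.4903,.2245,.0925),down(92.6))"
```

```text
time: 6.78
eef_pos: [0.4899, 0.2234, 0.0922]
tcp_rot: [-0.021, 1.0, -0.0, -0.001]
contact_force: [0.3, -0.0, 0.5]
opening: 0.401
finger_force: 0.0
time: 7.4
eef_pos: [0.4911, 0.2245, 0.0941]
tcp_rot: [-0.022, 1.0, 0.0, 0.001]
contact_force: [-1.5, -0.5, 5.8]
opening: 0.158
finger_force: 77.8
half 0 shift [0.0008, 0.0001, 0.0016] rot [0.0, 0.002, -0.002] rows>= 0.0
half 1 shift [0.0008, 0.0001, 0.0016] rot [0.004, -0.001, 3.14] rows>= 16.7
t 7.4 pos [0.4911 0.2245 0.0941] tool y yaw 92.5 z [ 0.002  0.    -1.   ] q [ 0.24  0.15  2.01 -0.    0.98 -1.37] open 0.158
```

```bash
python3 inch.py '[[0,0,0,0,0,0,0.45],[0,0,0,0,0,0,0.45],[0,0,0,0,0,0,0.45],[0,0,-0.04,0,0,0,0.45],[0,0,-0.09,0,0,0,1.0],[0,0,-0.12,0,0,0,1.0],[0.03,0.05,-0.12,0,0,0.1,1.0],[0.06,0.11,-0.12,0,0,0.2,1.0],[0.06,0.17,-0.12,0,0,0.28,1.0],[0.06,0.17,-0.12,0,0,0.28,1.0]]'
python3 - <<'E'
from h import *
c=ctrl.read_camera("top"); im=c["pixels"]
np.savez("top2.npz",**{k:np.array(v) for k,v in c.items()})
hsv=cv2.cvtColor(im,cv2.COLOR_RGB2HSV)
red=cv2.inRange(hsv,(0,120,40),(8,255,255))|cv2.inRange(hsv,(170,120,40),(180,255,255))
for cc in (dict(np.load("top1.npz")),c):
    h=cv2.cvtColor(cc["pixels"],cv2.COLOR_RGB2HSV); red=cv2.inRange(h,(0,120,40),(8,255,255))|cv2.inRange(h,(170,120,40),(180,255,255))
    ys,xs=np.nonzero(red[190:230,200:221]); P=onplane(cc,np.c_[xs+200,ys+190],(0,0,.12)); q=P[:,:2]-P[:,:2].mean(0); w,v=np.linalg.eigh(q.T@q); print("red pca",len(xs),P.mean(0),np.degrees(np.arctan2(v[1,1],v[0,1])))
c0=dict(np.load("top0.npz"))
# blue side strip (dark navy) + lid outline from first picture
A=lambda p:(np.array(p,float)+.5)/4-.5+[125,185]
d=im.astype(int)
lid=onplane(c0,A([(92,73),(200,102),(146,268),(43,240)]),(0,0,.066)); print(rect(lid))
plan((.4607,.3506,.022),down(76))
cv2.imwrite("pics/e1.png",cv2.resize(im[170:260,125:310],None,fx=4,fy=4,interpolation=cv2.INTER_CUBIC)[:,:,::-1])
E
```

```text
time: 8.65
eef_pos: [0.4215, 0.3945, 0.2119]
tcp_rot: [0.116, 0.993, 0.0, -0.0]
contact_force: [-0.1, -0.3, -0.1]
opening: 0.998
finger_force: 0.0
red pca 134 [0.490105   0.22577443 0.12      ] -172.057094142639
red pca 137 [0.48985703 0.22569696 0.12      ] -172.11187848961336
(0.4608, 0.3512, 62.2, 94.8, 75.57)
half 0 shift [-0.0476, -0.032, 0.1898] rot [-0.001, -0.0, 0.011] rows>= 3.2
half 1 shift [-0.0476, -0.032, 0.1898] rot [0.001, -0.001, -3.13] rows>= 16.7
t 8.7 pos [0.4219 0.3929 0.2118] tool y yaw 76.6 z [-0.001 -0.001 -1.   ] q [ 0.57  0.09  1.84 -0.    1.21 -0.76] open 0.997
```

View pics/e1.png

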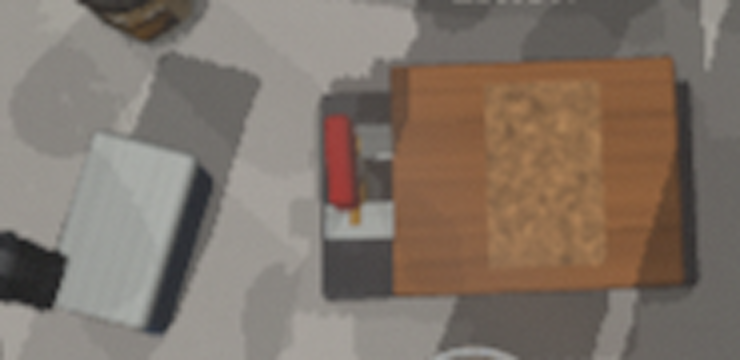

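The red bar appears at crop (323–356, 115–208). I need to know how much its visible side faces bias the apparent angle.

Run:
```python
from h import *
c=dict(np.load("top2.npz"))
for a in (2.6,5,7.9):
    r=R.from_euler('z',a,degrees=True)
    V=np.array([[x,y,z] for x in(-.024,.024) for y in(-.007,.007) for z in(-.015,.015)])
    px=proj(c,r.apply(V)+[.4905,.2245,.109]); hull=cv2.convexHull(px.astype(np.float32))[:,0]
    m=np.zeros((4200,5600),np.uint8); cv2.fillPoly(m,[np.int32((hull+.5)*10)],1); ys,xs=np.nonzero(m)
    P=onplane(c,np.c_[xs/10-.5,ys/10-.5],(0,0,.12)); q=P[:,:2]-P[:,:2].mean(0); w,v=np.linalg.eigh(q.T@q); print(a,len(xs)/100,P.mean(0),np.degrees(np.arctan2(v[1,1],v[0,1]))%180)
```

```text
2.6 209.65 [0.488772   0.22325205 0.12      ] 3.9459502595413483
5 208.59 [0.48877883 0.22321767 0.12      ] 6.20719682968479
7.9 206.5 [0.48876574 0.22322805 0.12      ] 9.183312617339823
```

Run:
```python
from h import *
for f in("top1.npz","top2.npz"):
    c=dict(np.load(f)); im=c["pixels"].astype(float)
    s=im[:,:,0]-im[:,:,1]
    np.set_printoptions(linewidth=200)
    if f=="top2.npz": print(s[196:226,202:218].astype(int))
    L=[];Rr=[];M=[]
    for y in range(202,218):
        r=s[y,200:219]; t=r.max()/2; k=np.nonzero(r>t)[0]; a,b=k[0],k[-1]
        L.append((200+a-(r[a]-t)/(r[a]-r[a-1]),y)); Rr.append((200+b+(r[b]-t)/(r[b]-r[b+1]),y)); w=np.clip(r-10,0,None); M.append((200+(w*np.arange(19)).sum()/w.sum(),y))
    for n,e in(("L",L),("R",Rr),("M",M)):
        P=onplane(c,e,(0,0,.124)); print(f,n,np.degrees(np.arctan(np.polyfit(P[:,0],P[:,1],1)[0])).round(2),P.mean(0).round(4))
```

```text
top1.npz L 7.25 [0.4903 0.2316 0.124 ]
top1.npz R 7.22 [0.4904 0.2187 0.124 ]
top1.npz M 7.13 [0.4904 0.2249 0.124 ]
[[ 4  4  5  2  3  3  3  2  3  3  3  3  4  5  4  5]
 [ 4  4  5  2  3  3  3  2  4  4  4  3  4  6  5  5]
 [ 4  5  3  3 10 18 27 30 31 21  8  6  5  4  5  5]
 [ 3  3  3  6 35 60 70 71 69 51 21  7  3  5  4  6]
 [ 4  4  4 10 57 83 88 87 80 64 33 11  5  4  4  4]
 [ 4  5  5 11 62 86 88 88 82 67 36 16  6  2  3  1]
 [ 4  5  4  8 59 86 88 87 84 68 39 19  8  2  1  2]
 [ 4  3  4  6 58 88 89 89 84 71 39 23 11  3  1  2]
 [ 4  4  4  5 60 89 89 89 86 71 41 27 17  6  1  0]
 [ 4  3  3  5 58 86 89 89 87 73 41 28 21  8  1  1]
 [ 5  5  4  4 57 87 91 89 88 74 44 28 21 10  2  2]
 [ 6  4  3  3 57 88 89 90 89 76 47 27 20  8  1  0]
 [ 6  4  3  2 55 86 91 89 88 76 48 27 16  5  1  1]
 [ 5  6  4  4 49 83 91 91 90 78 52 29 12  5  3  4]
 [ 4  4  3  3 40 79 91 92 89 79 56 32 13  7  7  6]
 [ 4  5  3  3 35 76 93 92 91 81 59 33 15  7  6  6]
 [ 5  4  4  3 28 72 93 92 91 80 61 37 14  7  5  5]
 [ 5  6  5  3 21 69 92 92 93 82 65 37 15  8  7  6]
 [ 5  6  4  3 19 70 92 94 92 84 67 40 16 10  8  6]
 [ 6  4  4  3 14 67 94 94 92 87 69 40 19 14  9  5]
 [ 4  4  4  4 13 65 94 95 93 89 74 42 21 18 15  6]
 [ 5  5  5  2  9 64 94 98 94 89 74 43 26 23 14  6]
 [ 6  4  4  3  6 65 96 97 94 90 77 44 28 23 15  6]
 [ 5  4  5  3  5 66 96 96 92 90 77 47 29 24 13  6]
 [ 2  5  4  3  1 43 76 80 77 75 64 41 31 20  7  2]
 [ 4  4  5  3  1  4 28 53 56 54 49 41 31 11  1 -1]
 [ 4  3  4  4  0 -1  7 22 30 28 36 35 30 10 -2 -1]
 [ 4  4  2  3 -1 -2 -1  4  7  6 22 32 30  8 -1 -1]
 [ 3  3  4  2  0 -1 -2 -1 -2 -2 17 32 30  8 -2 -2]
 [ 3  4  4  2 -1 -3 -2 -3 -2 -1 17 30 27  8 -1 -4]]
top2.npz L 6.8 [0.4903 0.2316 0.124 ]
top2.npz R 6.6 [0.4904 0.2187 0.124 ]
top2.npz M 6.54 [0.4904 0.2249 0.124 ]
```

Run:
```python
from h import *
c=dict(np.load("top2.npz")); im=c["pixels"].astype(float)
s=cv2.GaussianBlur(im[:,:,0]-im[:,:,2],(3,3),0)
def edge(pts_start,dirn,lo,hi,sign):
    out=[]
    for t in range(lo,hi):
        if dirn=="x": prof=s[t,pts_start[0]:pts_start[1]]
        else: prof=s[pts_start[0]:pts_start[1],t]
        g=np.clip(np.diff(prof)*sign,0,None); k=g.argmax(); a=max(k-2,0); w=g[a:k+3]; p=pts_start[0]+.5+(w*np.arange(a,a+len(w))).sum()/w.sum()
        out.append((p,t) if dirn=="x" else (t,p))
    P=onplane(c,out,(0,0,.056))[:,:2]
    for _ in range(3):
        m=P.mean(0); u,S,v=np.linalg.svd(P-m); r=np.abs((P-m)@v[1]); P=P[r<max(2*np.median(r),4e-4)]
    a=np.degrees(np.arctan2(v[0,1],v[0,0])); return m.round(4),round((a+45)%90-45,2),len(P)
print("left",edge((216,228),"x",192,238,1)); print("right",edge((288,301),"x",192,236,-1))
print("top",edge((178,192),"y",230,288,1)); print("bottom",edge((236,250),"y",230,280,-1))
print("corkL",edge((240,254),"x",194,232,1)); print("corkR",edge((269,281),"x",194,232,-1))
```

```text
left (array([0.4911, 0.2046]), np.float64(2.65), 28)
right (array([0.4953, 0.0458]), np.float64(3.01), 36)
top (array([0.5606, 0.1265]), np.float64(2.84), 58)
bottom (array([0.4309, 0.1327]), np.float64(3.04), 50)
corkL (array([0.4967, 0.1421]), np.float64(1.47), 30)
corkR (array([0.4988, 0.0954]), np.float64(-1.84), 37)
```

```bash
python3 -c "
from h import *
plan((.4905,.2245,.0925),down(92.6))"
```

```text
half 0 shift [-0.1057, -0.1479, 0.1193] rot [-0.001, -0.001, -0.278] rows>= 3.5
half 1 shift [-0.1057, -0.1479, 0.1193] rot [-0.001, 0.001, 2.863] rows>= 15.2
t 8.7 pos [0.4219 0.3929 0.2118] tool y yaw 76.6 z [-0.001 -0.001 -1.   ] q [ 0.57  0.09  1.84 -0.    1.21 -0.76] open 0.997
```

```bash
python3 inch.py '[[-0.03,-0.05,0,0,0,-0.1,0.4],[-0.07,-0.1,0,0,0,-0.2,0.4],[-0.106,-0.148,0,0,0,-0.278,0.4],[-0.106,-0.148,0.02,0,0,-0.278,0.4],[-0.106,-0.148,0.05,0,0,-0.278,0.4],[-0.106,-0.148,0.08,0,0,-0.278,0.4],[-0.106,-0.148,0.11,0,0,-0.278,0.4],[-0.106,-0.148,0.12,0,0,-0.278,0.4],[-0.106,-0.148,0.12,0,0,-0.278,0.4]]'; python3 inch.py '[[0,0,0,0,0,0,0],[0,0,0,0,0,0,0],[0,0,0,0,0,0,0],[0,0,0,0,0,0,0],[0,0,0,0,0,0,0],[0,0,0,0,0,0.03,0],[0,0,0,0,0,0.06,0],[0,0,0,0,0,0.06,0],[0,0,0,0,0,0.06,0]]' 80;  python3 -c "
from h import *
plan((.4903,.2245,.0925),down(92.6));print(ctrl.get_state()['wrist_torque'])"
python3 inch.py '[[0,0,0,0,0,0,0.45],[0,0,0,0,0,0,0.45],[0,0,0,0,0,0,0.45],[0,0,-0.04,0,0,0,0.45],[0,0,-0.09,0,0,0,1.0],[0,0,-0.12,0,0,0,1.0],[0.03,0.05,-0.12,0,0,0.1,1.0],[0.06,0.11,-0.12,0,0,0.22,1.0],[0.06,0.17,-0.12,0,0,0.22,1.0],[0.06,0.17,-0.12,0,0,0.22,1.0]]'
cat > bar.py <<'E'
from h import *
def bar(c):
    im=c["pixels"].astype(float); s=im[:,:,0]-im[:,:,1]; L=[];Rr=[]
    for y in range(200,220):
        r=s[y,200:219]; t=45; k=np.nonzero(r>t)[0]; a,b=k[0],k[-1]
        L.append((200+a-(r[a]-t)/(r[a]-r[a-1]),y)); Rr.append((200+b+(r[b]-t)/(r[b]-r[b+1]),y))
    for n,e in(("L",L),("R",Rr)):
        P=onplane(c,e,(0,0,.124)); print(n,np.degrees(np.arctan(np.polyfit(P[:,0],P[:,1],1)[0])).round(2),np.array(e)[:,0].round(1))
E
python3 - <<'E'
from bar import *
bar(dict(np.load("top1.npz"))); bar(dict(np.load("top2.npz"))); c=ctrl.read_camera("top"); np.savez("top3.npz",**{k:np.array(v) for k,v in c.items()}); bar(c)
plan((.4607,.3506,.022),down(76))
E
```

```text
time: 9.82
eef_pos: [0.4909, 0.2218, 0.092]
tcp_rot: [-0.02, 1.0, -0.0, -0.001]
contact_force: [-0.1, 0.4, 0.9]
opening: 0.405
finger_force: 0.0
time: 10.95
eef_pos: [0.492, 0.2244, 0.0942]
tcp_rot: [0.01, 1.0, 0.002, 0.001]
contact_force: [0.3, 5.1, -0.9]
opening: 0.159
finger_force: 77.9
half 0 shift [0.0017, 0.0001, 0.0017] rot [0.004, 0.003, -0.065] rows>= 0.3
half 1 shift [0.0017, 0.0001, 0.0017] rot [0.005, -0.006, 3.077] rows>= 16.4
t 10.95 pos [0.492  0.2244 0.0942] tool y yaw 88.9 z [ 0.003  0.004 -1.   ] q [ 0.24  0.15  2.01  0.    0.98 -1.31] open 0.159
[7.26839289e-01 1.13425728e-01 4.34849478e-04]
time: 12.2
eef_pos: [0.4334, 0.3968, 0.2123]
tcp_rot: [0.117, 0.993, 0.0, 0.0]
contact_force: [-0.1, -0.4, -0.0]
opening: 1.003
finger_force: 0.0
L 6.49 [205.7 205.6 205.6 205.7 205.7 205.7 205.7 205.8 205.8 205.9 206.1 206.3
 206.4 206.5 206.6 206.6 206.7 206.6 206.7 206.9]
R 7.59 [211.3 211.6 211.7 211.8 211.8 211.8 211.9 212.  212.2 212.3 212.5 212.6
 212.7 212.8 212.8 212.9 212.9 213.  213.2 213.1]
L 5.91 [205.7 205.7 205.7 205.8 205.7 205.8 205.8 205.8 205.8 205.9 206.1 206.2
 206.4 206.5 206.5 206.6 206.6 206.7 206.7 206.7]
R 6.8 [211.6 211.7 211.8 211.8 211.9 211.9 212.  212.1 212.1 212.3 212.5 212.5
 212.7 212.7 212.8 212.8 212.9 212.9 213.  213.1]
L 0.71 [206.5 206.3 206.2 206.2 206.1 206.1 206.  206.  206.  206.  206.1 206.2
 206.  205.8 205.8 205.8 205.8 205.8 205.7 206. ]
R 1.63 [212.3 212.4 212.4 212.4 212.4 212.4 212.4 212.4 212.4 212.3 212.2 212.3
 212.3 212.2 212.3 212.2 212.3 212.2 212.2 212.3]
half 0 shift [-0.0366, -0.037, 0.1902] rot [-0.0, -0.0, 0.009] rows>= 3.2
half 1 shift [-0.0366, -0.037, 0.1902] rot [0.0, -0.001, -3.133] rows>= 16.7
t 12.25 pos [0.4338 0.3952 0.2122] tool y yaw 76.5 z [-0. -0. -1.] q [ 0.57  0.11  1.82 -0.    1.21 -0.77] open 0.998
```

```bash
python3 -c "
from h import *
plan((.4905,.2245,.0925),down(88.9))"
```

```text
half 0 shift [-0.095, -0.1527, 0.1197] rot [-0.0, -0.0, -0.216] rows>= 3.5
half 1 shift [-0.095, -0.1527, 0.1197] rot [-0.0, 0.001, 2.925] rows>= 15.6
t 12.25 pos [0.4338 0.3952 0.2122] tool y yaw 76.5 z [-0. -0. -1.] q [ 0.57  0.11  1.82 -0.    1.21 -0.77] open 0.998
```

```bash
python3 inch.py '[[-0.03,-0.05,0,0,0,-0.1,0.4],[-0.07,-0.1,0,0,0,-0.2,0.4],[-0.095,-0.152,0,0,0,-0.216,0.4],[-0.095,-0.152,0.02,0,0,-0.216,0.4],[-0.095,-0.152,0.05,0,0,-0.216,0.4],[-0.095,-0.152,0.08,0,0,-0.216,0.4],[-0.095,-0.152,0.11,0,0,-0.216,0.4],[-0.095,-0.152,0.12,0,0,-0.216,0.4],[-0.095,-0.152,0.12,0,0,-0.216,0.4]]'; python3 inch.py '[[0,0,0,0,0,0,0],[0,0,0,0,0,0,0],[0,0,0,0,0,0,0],[0,0,0,0,0,0,0],[0,0,0,0,0,-0.02,0],[0,0,0,0,0,-0.049,0],[0,0,0,0,0,-0.049,0],[0,0,0,0,0,-0.049,0]]' 80;  python3 -c "
from h import *
plan((.4903,.2245,.0925),down(92.6))"
python3 inch.py '[[0,0,0,0,0,0,0.45],[0,0,0,0,0,0,0.45],[0,0,0,0,0,0,0.45],[0,0,-0.04,0,0,0,0.45],[0,0,-0.09,0,0,0,1.0],[0,0,-0.12,0,0,0,1.0],[0.03,0.05,-0.12,0,0,0.1,1.0],[0.06,0.11,-0.12,0,0,0.27,1.0],[0.06,0.17,-0.12,0,0,0.27,1.0],[0.06,0.17,-0.12,0,0,0.27,1.0]]'
python3 - <<'E'
from bar import *
c=ctrl.read_camera("top"); np.savez("top4.npz",**{k:np.array(v) for k,v in c.items()}); bar(c)
plan((.4607,.3506,.022),down(75.8))
E
```

```text
time: 13.38
eef_pos: [0.4905, 0.2227, 0.0922]
tcp_rot: [0.012, 1.0, -0.0, -0.0]
contact_force: [0.6, -0.0, -0.5]
opening: 0.401
finger_force: 0.0
time: 14.38
eef_pos: [0.4918, 0.2244, 0.0942]
tcp_rot: [-0.013, 1.0, 0.001, 0.001]
contact_force: [-1.2, 4.4, 5.9]
opening: 0.151
finger_force: 79.4
half 0 shift [0.0015, 0.0001, 0.0017] rot [0.002, 0.003, -0.019] rows>= 0.1
half 1 shift [0.0015, 0.0001, 0.0017] rot [0.004, -0.002, 3.123] rows>= 16.6
t 14.38 pos [0.4918 0.2244 0.0942] tool y yaw 91.5 z [ 0.003  0.002 -1.   ] q [ 0.24  0.15  2.01  0.    0.98 -1.36] open 0.151
time: 15.62
eef_pos: [0.425, 0.3947, 0.2119]
tcp_rot: [0.119, 0.993, -0.0, -0.0]
contact_force: [-0.6, 0.2, -0.6]
opening: 1.002
finger_force: 0.0
L 3.73 [206.  205.9 205.8 205.9 205.9 205.9 205.9 206.  206.  206.  206.1 206.2
 206.2 206.2 206.2 206.2 206.2 206.2 206.2 206.4]
R 4.5 [211.9 212.  212.  212.  212.1 212.2 212.2 212.2 212.2 212.3 212.4 212.4
 212.5 212.5 212.5 212.6 212.6 212.6 212.7 212.6]
half 0 shift [-0.0445, -0.033, 0.1897] rot [-0.001, -0.0, 0.007] rows>= 3.2
half 1 shift [-0.0445, -0.033, 0.1897] rot [0.001, -0.002, -3.134] rows>= 16.7
t 15.68 pos [0.4254 0.3934 0.2117] tool y yaw 76.2 z [-0.001 -0.001 -1.   ] q [ 0.57  0.1   1.83 -0.    1.21 -0.76] open 0.999
```

```bash
python3 inch.py '[[-0.0445,-0.033,0,0,0,0.007,1],[-0.0445,-0.033,0.05,0,0,0.007,1],[-0.0445,-0.033,0.1,0,0,0.007,1],[-0.0445,-0.033,0.14,0,0,0.007,1],[-0.0445,-0.033,0.17,0,0,0.007,1],[-0.0445,-0.033,0.19,0,0,0.007,1],[-0.0445,-0.033,0.19,0,0,0.007,1]]'; python3 inch.py '[[0,0,0,0,0,0,0],[0,0,0,0,0,0,0],[0,0,0,0,0,0,0],[0,0,0,0,0,0,0],[0,0,0,0,0,0,0],[0,0,0,0,0,0,0]]' 30;  python3 -c "
from h import *
plan((.4607,.3506,.2),down(75.8))"
```

```text
time: 16.55
eef_pos: [0.4607, 0.3477, 0.0208]
tcp_rot: [0.126, 0.992, -0.001, -0.001]
contact_force: [0.4, -0.1, 0.7]
opening: 0.998
finger_force: 0.0
time: 17.3
eef_pos: [0.463, 0.3499, 0.0243]
tcp_rot: [0.125, 0.992, 0.001, 0.002]
contact_force: [-0.2, 0.2, 6.0]
opening: 0.698
finger_force: 34.8
half 0 shift [0.0018, 0.0005, -0.1757] rot [0.002, 0.003, -0.003] rows>= 2.8
half 1 shift [0.0018, 0.0005, -0.1757] rot [0.005, -0.004, 3.139] rows>= 16.7
t 17.3 pos [0.463  0.3499 0.0243] tool y yaw 75.6 z [ 0.003  0.002 -1.   ] q [ 0.47  0.34  1.94 -0.    0.87 -0.85] open 0.698
```

```bash
python3 inch.py '[[0,0,-0.02,0,0,0,0],[0,0,-0.06,0,0,0,0],[0,0,-0.11,0,0,0,0],[0,0,-0.16,0,0,0,0],[0,0,-0.16,0,0,0,0]]';  python3 -c "
from h import *
plan((.4987,.1198,.1003),down(92.8))"
```

```text
time: 17.92
eef_pos: [0.4637, 0.3505, 0.1883]
tcp_rot: [0.125, 0.992, 0.003, 0.004]
contact_force: [-0.3, 0.4, -3.3]
opening: 0.701
finger_force: 34.1
half 0 shift [-0.0904, -0.2155, 0.0872] rot [0.006, 0.009, -0.299] rows>= 4.0
half 1 shift [-0.0904, -0.2155, 0.0872] rot [0.012, -0.008, 2.842] rows>= 15.1
t 17.93 pos [0.4637 0.3505 0.1883] tool y yaw 75.7 z [ 0.009  0.005 -1.   ] q [ 0.47  0.12  1.86  0.    1.16 -0.85] open 0.701
```

```bash
python3 inch.py '[[-0.02,-0.045,0,0,0,-0.07,0],[-0.04,-0.09,0,0,0,-0.15,0],[-0.06,-0.14,0,0,0,-0.22,0],[-0.08,-0.19,0,0,0,-0.299,0],[-0.0904,-0.2155,0.02,0,0,-0.299,0],[-0.0904,-0.2155,0.05,0,0,-0.299,0],[-0.0904,-0.2155,0.08,0,0,-0.299,0],[-0.0904,-0.2155,0.087,0,0,-0.299,0],[-0.0904,-0.2155,0.087,0,0,-0.299,0],[-0.0904,-0.2155,0.087,0,0,-0.299,0]]';  python3 -c "
from h import *
plan((.4987,.1198,.0805),down(92.8))"
```

```text
time: 19.18
eef_pos: [0.4964, 0.1182, 0.0965]
tcp_rot: [-0.024, 1.0, 0.0, 0.001]
contact_force: [-0.2, -0.7, -2.5]
opening: 0.698
finger_force: 34.3
half 0 shift [-0.0024, 0.0015, 0.016] rot [-0.0, 0.002, -0.0] rows>= 0.3
half 1 shift [-0.0024, 0.0015, 0.016] rot [0.003, 0.0, 3.141] rows>= 16.7
t 19.18 pos [0.4964 0.1182 0.0965] tool y yaw 92.8 z [ 0.002  0.    -1.   ] q [ 0.03  0.08  2.08 -0.    0.98 -1.58] open 0.698
```

```bash
python3 inch.py '[[-0.001,0.001,0.002,0,0,0,0],[-0.001,0.001,0.004,0,0,0,0],[-0.001,0.001,0.006,0,0,0,0],[-0.001,0.001,0.006,0,0,0,0],[-0.001,0.001,0.006,0,0,0,0]]';  python3 -c "
from h import *
plan((.4987,.1198,.0805),down(92.8))
for i in range(3): print(ctrl.get_state()['eef_pos'])"
```

```text
time: 19.8
eef_pos: [0.4965, 0.119, 0.0893]
tcp_rot: [-0.024, 1.0, -0.0, -0.0]
contact_force: [0.6, -0.1, -2.1]
opening: 0.701
finger_force: 34.4
half 0 shift [-0.0022, 0.0007, 0.0088] rot [-0.0, -0.0, -0.001] rows>= 0.1
half 1 shift [-0.0022, 0.0007, 0.0088] rot [-0.0, 0.0, 3.141] rows>= 16.7
t 19.8 pos [0.4965 0.119  0.0893] tool y yaw 92.8 z [-0. -0. -1.] q [ 0.04  0.09  2.08 -0.    0.97 -1.58] open 0.701
[0.49650526 0.11903007 0.08932776]
[0.49650526 0.11903007 0.08932776]
[0.49650526 0.11903007 0.08932776]
```

```bash
python3 inch.py '[[-0.002,0.0007,0.002,0,0,0,0],[-0.002,0.0007,0.004,0,0,0,0],[-0.002,0.0007,0.006,0,0,0,0],[-0.002,0.0007,0.007,0,0,0,0],[-0.002,0.0007,0.007,0,0,0,0]]';  python3 -c "
from h import *
plan((.4987,.1198,.0805),down(92.8))"
```

```text
time: 20.42
eef_pos: [0.4983, 0.1198, 0.0822]
tcp_rot: [-0.024, 1.0, -0.0, -0.0]
contact_force: [-0.1, -0.4, -2.6]
opening: 0.695
finger_force: 34.4
half 0 shift [-0.0004, -0.0, 0.0017] rot [-0.0, -0.0, -0.001] rows>= 0.0
half 1 shift [-0.0004, -0.0, 0.0017] rot [-0.001, 0.0, 3.141] rows>= 16.7
t 20.43 pos [0.4983 0.1198 0.0822] tool y yaw 92.8 z [-0. -0. -1.] q [ 0.04  0.11  2.08 -0.    0.95 -1.58] open 0.695
```

```bash
python3 inch.py '[[0,0,0.001,0,0,0,0],[0,0,0.002,0,0,0,0],[0,0,0.002,0,0,0,0]]'; python3 inch.py '[[0,0,0.001,0,0,0,0],[0,0,0.001,0,0,0,0]]'
```

```text
time: 20.8
eef_pos: [0.4986, 0.1198, 0.0804]
tcp_rot: [-0.024, 1.0, 0.0, 0.0]
contact_force: [-0.4, -0.2, -1.2]
opening: 0.694
finger_force: 34.4
time: 21.05
eef_pos: [0.4989, 0.1198, 0.0803]
tcp_rot: [-0.024, 1.0, -0.0, 0.0]
contact_force: [-4.1, 0.1, 5.4]
opening: 0.698
finger_force: 35.2
```

```bash
python3 inch.py '[[0,0,0,0,0,0,1],[0,0,0,0,0,0,1],[0,0,0,0,0,0,1],[0,0,-0.02,0,0,0,1],[0,0,-0.06,0,0,0,1],[0,0,-0.11,0,0,0,1],[0,0,-0.16,0,0,0,1],[0,-0.05,-0.2,0,0,0,1],[0,-0.1,-0.2,0,0,0,1]]'; python3 inch.py '[[0,-0.06,0,0,0,0,1],[0,-0.12,0,0,0,0,1],[0,-0.15,0,0,0,0,1]]'
python3 - <<'E'
from h import *
c=ctrl.read_camera("top"); np.savez("top5.npz",**{k:np.array(v) for k,v in c.items()}); im=c["pixels"]
plan((.5,-.2,.28),down(70))
cv2.imwrite("pics/f1.png",cv2.resize(im[170:260,195:310],None,fx=6,fy=6,interpolation=cv2.INTER_CUBIC)[:,:,::-1])
E
```

```text
time: 22.18
eef_pos: [0.5053, 0.0191, 0.2842]
tcp_rot: [-0.025, 1.0, -0.001, 0.005]
contact_force: [0.3, 0.8, -0.5]
opening: 0.999
finger_force: 0.0
time: 22.55
eef_pos: [0.5103, -0.1327, 0.2791]
tcp_rot: [-0.023, 1.0, -0.0, 0.0]
contact_force: [0.3, -0.5, 0.1]
opening: 0.998
finger_force: 0.0
half 0 shift [0.0133, -0.0645, -0.0008] rot [-0.003, 0.0, 0.393] rows>= 2.1
half 1 shift [0.0133, -0.0645, -0.0008] rot [-0.0, -0.004, -2.749] rows>= 14.6
t 22.6 pos [ 0.5104 -0.135   0.279 ] tool y yaw 92.5 z [-0.    -0.003 -1.   ] q [-0.45 -0.08  1.88 -0.    1.33 -2.06] open 0.997
```

View pics/f1.png

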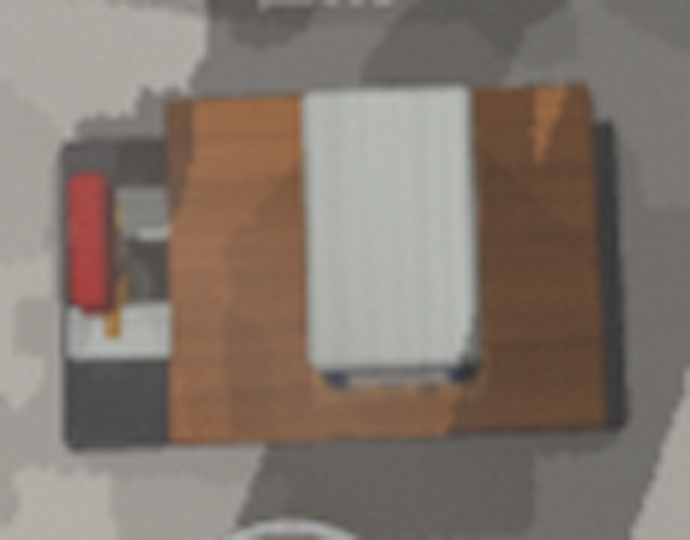

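The lid's corners are at about (303,91), (470,88), (478,364), (311,368) in the 6x crop. It sits over the cork, and the red bar is parallel to the plate edge.

```bash
cat > lid.py <<'E'
from h import *
def lidedges(c,z,box,pr=True):
    """lid outline edges by subpixel colour gradient (lid is grey, surround brown): box=(x0,x1,y0,y1) approx lid px"""
    im=c["pixels"].astype(float); s=cv2.GaussianBlur(im[:,:,0]-im[:,:,2],(3,3),0); x0,x1,y0,y1=box
    out={}
    def run(n,lo,a,b,vert,sign):
        pts=[]
        for t in range(a,b):
            p=s[t,lo-6:lo+7] if vert else s[lo-6:lo+7,t]
            g=np.clip(np.diff(p)*sign,0,None); k=g.argmax(); i=max(k-2,0); w=g[i:k+3]; q=lo-6+.5+(w*np.arange(i,i+len(w))).sum()/max(w.sum(),1e-6)
            pts.append((q,t) if vert else (t,q))
        P=onplane(c,pts,(0,0,z))[:,:2]
        for _ in range(4):
            m=P.mean(0); v=np.linalg.svd(P-m)[2]; r=np.abs((P-m)@v[1]); P=P[r<max(2*np.median(r),3e-4)]
        out[n]=(m.round(4),round((np.degrees(np.arctan2(v[0,1],v[0,0]))+45)%90-45,2),len(P))
    run("L",x0,y0+6,y1-6,True,-1); run("R",x1,y0+6,y1-6,True,1); run("T",y0,x0+4,x1-4,False,-1); run("B",y1,x0+4,x1-4,False,1)
    if pr: print(out)
    print("centre y",(out["L"][0][1]+out["R"][0][1])/2,"x",(out["T"][0][0]+out["B"][0][0])/2,"w",out["L"][0][1]-out["R"][0][1],"l",out["T"][0][0]-out["B"][0][0])
E
python3 - <<'E'
from lid import *
from bar import bar
c=dict(np.load("top5.npz")); lidedges(c,.122,(246,274,185,231)); 
A=lambda p:(np.array(p,float)+.5)/6-.5+[195,170]
P=onplane(c,A([(303,91),(470,88),(478,366),(311,369)]),(0,0,.122)); print(P.mean(0),P)
bar(c)
# yellow grasp target
ps=np.array([.52062,-.2547,.0525]); yaw=np.radians(-109.7)
n=(R.from_euler('z',yaw)*R.from_euler('y',-25,degrees=True)).apply([0,0,1]); print("n",n)
Rt=down(-19.7,n)
plan(ps+n*.105,Rt); plan(ps+n*.010,Rt)
E
```

```text
{'L': (array([0.4948, 0.1503]), np.float64(2.94), 32), 'R': (array([0.4988, 0.0902]), np.float64(2.98), 32), 'T': (array([0.5474, 0.1203]), np.float64(2.98), 13), 'B': (array([0.4406, 0.1214]), np.float64(3.4), 14)}
centre y 0.12025 x 0.494 w 0.06009999999999999 l 0.1068
[0.4964118  0.12032235 0.122     ] [[0.54479919 0.1520278  0.122     ]
 [0.54665818 0.09336232 0.122     ]
 [0.44797189 0.08914438 0.122     ]
 [0.44621792 0.14675491 0.122     ]]
L 3.69 [206.  205.8 205.8 205.9 205.8 205.9 205.9 205.9 205.9 206.  206.  206.1
 206.1 206.1 206.1 206.2 206.2 206.2 206.2 206.4]
R 4.5 [211.9 212.  212.  212.1 212.1 212.2 212.2 212.2 212.2 212.3 212.5 212.5
 212.5 212.5 212.6 212.6 212.6 212.6 212.7 212.6]
n [0.14246261 0.39788265 0.90630779]
half 0 shift [-0.0217, -0.0786, 0.1316] rot [0.424, -0.284, 1.923] rows>= 10.6
half 1 shift [-0.0217, -0.0786, 0.1316] rot [0.256, 0.382, -1.164] rows>= 6.7
t 22.6 pos [ 0.5104 -0.135   0.279 ] tool y yaw 92.5 z [-0.    -0.003 -1.   ] q [-0.45 -0.08  1.88 -0.    1.33 -2.06] open 0.997
half 0 shift [-0.0066, -0.1155, 0.2178] rot [0.424, -0.284, 1.923] rows>= 10.6
half 1 shift [-0.0066, -0.1155, 0.2178] rot [0.256, 0.382, -1.164] rows>= 6.7
t 22.6 pos [ 0.5104 -0.135   0.279 ] tool y yaw 92.5 z [-0.    -0.003 -1.   ] q [-0.45 -0.08  1.88 -0.    1.33 -2.06] open 0.997
```

```bash
python3 inch.py '[[0,-0.01,0,0.04,-0.027,0.18,1],[0,-0.02,0,0.08,-0.053,0.36,1],[0,-0.03,0,0.12,-0.08,0.54,1],[0,-0.04,0,0.16,-0.107,0.72,1],[0,-0.05,0,0.2,-0.133,0.9,1],[-0.01,-0.06,0.01,0.24,-0.16,1.08,1],[-0.02,-0.06,0.03,0.28,-0.187,1.26,1],[-0.03,-0.06,0.05,0.317,-0.213,1.44,1],[-0.03,-0.06,0.07,0.357,-0.24,1.62,1],[-0.03,-0.06,0.09,0.397,-0.266,1.8,1]]'
python3 - <<'E'
from h import *
c=ctrl.read_camera("top"); np.savez("top6.npz",**{k:np.array(v) for k,v in c.items()})
ps=np.array([.52062,-.2547,.0525]); yaw=np.radians(-109.7)
n=(R.from_euler('z',yaw)*R.from_euler('y',-25,degrees=True)).apply([0,0,1])
plan(ps+n*.105,down(-19.7,n))
E
```

```text
time: 23.85
eef_pos: [0.5434, -0.1877, 0.1884]
tcp_rot: [0.762, 0.613, -0.169, 0.119]
contact_force: [-0.2, -0.6, 0.3]
opening: 0.996
finger_force: 0.0
half 0 shift [-0.0097, 0.0005, 0.0446] rot [0.022, -0.021, 0.12] rows>= 0.7
half 1 shift [-0.0097, 0.0005, 0.0446] rot [0.031, 0.033, -3.021] rows>= 16.1
t 23.9 pos [ 0.5421 -0.1869  0.1846] tool y yaw -12.9 z [-0.116 -0.386 -0.915] q [-0.33  0.14  1.88 -0.46  1.15  0.08] open 0.998
```

```bash
python3 inch.py '[[-0.005,0,0.01,0.022,-0.021,0.12,1],[-0.01,0,0.02,0.022,-0.021,0.12,1],[-0.01,0,0.03,0.022,-0.021,0.12,1],[-0.01,0,0.03,0.022,-0.021,0.12,1]]'
python3 - <<'E'
from h import *
ps=np.array([.52062,-.2547,.0525]); yaw=np.radians(-109.7)
n=(R.from_euler('z',yaw)*R.from_euler('y',-25,degrees=True)).apply([0,0,1])
plan(ps+n*.010,down(-19.7,n))
E
```

```text
time: 24.4
eef_pos: [0.5374, -0.2091, 0.165]
tcp_rot: [0.796, 0.566, -0.176, 0.126]
contact_force: [-0.6, 0.8, -0.1]
opening: 0.999
finger_force: 0.0
half 0 shift [0.0035, -0.001, 0.1125] rot [0.005, -0.0, 0.008] rows>= 1.8
half 1 shift [0.0035, -0.001, 0.1125] rot [0.001, 0.008, -3.133] rows>= 16.7
t 24.4 pos [ 0.5374 -0.2091  0.165 ] tool y yaw -19.1 z [-0.138 -0.399 -0.907] q [-0.36  0.17  1.88 -0.49  1.12  0.19] open 0.999
```

```bash
python3 inch.py '[[0.003,-0.001,0.02,0.005,0,0.008,1],[0.003,-0.001,0.05,0.005,0,0.008,1],[0.003,-0.001,0.08,0.005,0,0.008,1],[0.003,-0.001,0.1,0.005,0,0.008,1],[0.003,-0.001,0.112,0.005,0,0.008,1],[0.003,-0.001,0.112,0.005,0,0.008,1],[0.003,-0.001,0.112,0.005,0,0.008,1]]'
python3 - <<'E'
from h import *
ps=np.array([.52062,-.2547,.0525]); yaw=np.radians(-109.7)
n=(R.from_euler('z',yaw)*R.from_euler('y',-25,degrees=True)).apply([0,0,1])
plan(ps+n*.010,down(-19.7,n))
E
```

```text
time: 25.28
eef_pos: [0.5237, -0.251, 0.0641]
tcp_rot: [0.798, 0.562, -0.176, 0.126]
contact_force: [0.7, 1.1, 0.7]
opening: 0.997
finger_force: 0.0
half 0 shift [0.0008, -0.0017, 0.0024] rot [0.003, 0.0, -0.001] rows>= 0.0
half 1 shift [0.0008, -0.0017, 0.0024] rot [0.0, -0.005, 3.14] rows>= 16.7
t 25.27 pos [ 0.5237 -0.251   0.0641] tool y yaw -19.7 z [-0.139 -0.399 -0.906] q [-0.44  0.31  1.93 -0.55  0.93  0.25] open 0.997
```

Close; then read the pose for the along-tin offset.

```bash
python3 inch.py '[[0,0,0,0,0,0,0],[0,0,0,0,0,0,0],[0,0,0,0,0,0,0],[0,0,0,0,0,0,0],[0,0,0,0,0,0,0],[0,0,0,0,0,0,0]]' 30
python3 - <<'E'
from h import *
ps=np.array([.52062,-.2547,.0525]); yaw=np.radians(-109.7)
n=(R.from_euler('z',yaw)*R.from_euler('y',-25,degrees=True)).apply([0,0,1])
s=ctrl.get_state(); Rc=R.from_quat(s["tcp_rot"]); print("tin origin in tool",Rc.inv().apply(ps-s["eef_pos"]).round(4), "tool x world",Rc.as_matrix()[:,0].round(3))
plan(s["eef_pos"]+[0,0,.15],down(-19.7))
E
```

```text
time: 26.02
eef_pos: [0.524, -0.251, 0.0643]
tcp_rot: [0.798, 0.562, -0.176, 0.126]
contact_force: [2.6, 3.0, 4.4]
opening: 0.698
finger_force: 33.8
tin origin in tool [ 0.0008 -0.002   0.0127] tool x world [ 0.307  0.853 -0.423]
half 0 shift [-0.0634, 0.0006, -0.1359] rot [0.004, 0.436, -0.001] rows>= 2.4
half 1 shift [-0.0634, 0.0006, -0.1359] rot [0.68, -0.007, 3.067] rows>= 16.7
t 26.02 pos [ 0.524  -0.251   0.0643] tool y yaw -19.7 z [-0.139 -0.399 -0.906] q [-0.44  0.31  1.93 -0.55  0.93  0.25] open 0.698
```

```bash
python3 inch.py '[[0,0,-0.02,0,0,0,0],[0,0,-0.06,0,0,0,0],[0,0,-0.11,0,0,0,0],[0,0,-0.16,0,0.1,0,0],[0,0,-0.18,0,0.25,0,0],[0,0,-0.18,0,0.4,0,0],[0,0,-0.18,0,0.436,0,0],[0,0,-0.18,0,0.436,0,0]]'
python3 - <<'E'
from h import *
plan((.4964,.1203,.165),down(92.9))
E
```

```text
time: 27.02
eef_pos: [0.5473, -0.179, 0.2257]
tcp_rot: [0.818, 0.575, 0.0, -0.0]
contact_force: [-0.0, 0.3, -3.5]
opening: 0.696
finger_force: 33.7
half 0 shift [0.2645, -0.1491, 0.0608] rot [0.0, -0.0, -1.966] rows>= 10.5
half 1 shift [0.2645, -0.1491, 0.0608] rot [-0.0, -0.0, 1.175] rows>= 6.3
t 27.02 pos [ 0.5473 -0.179   0.2257] tool y yaw -19.8 z [-0.  0. -1.] q [-0.49  0.07  1.83  0.    1.24 -0.15] open 0.696
```

```bash
python3 inch.py '[[0.04,-0.022,0,0,0,0.17,0],[0.08,-0.044,0,0,0,0.34,0],[0.12,-0.066,0,0,0,0.51,0],[0.16,-0.09,0,0,0,0.68,0],[0.2,-0.112,0,0,0,0.85,0],[0.24,-0.135,0,0,0,1.02,0],[0.264,-0.149,0.01,0,0,1.175,0],[0.264,-0.149,0.03,0,0,1.175,0],[0.264,-0.149,0.055,0,0,1.175,0],[0.264,-0.149,0.055,0,0,1.175,0]]'; python3 inch.py '[[0,0,0,0,0,0,0],[0,0,0,0,0,0,0]]'
python3 - <<'E'
from h import *
plan((.4956,.1203,.140),down(92.9))
E
```

```text
time: 28.28
eef_pos: [0.4945, 0.1202, 0.1681]
tcp_rot: [1.0, 0.027, -0.003, 0.001]
contact_force: [0.3, 0.1, -2.7]
opening: 0.696
finger_force: 33.7
time: 28.52
eef_pos: [0.4979, 0.1196, 0.1723]
tcp_rot: [1.0, 0.026, 0.002, 0.001]
contact_force: [0.1, -0.0, -2.1]
opening: 0.701
finger_force: 33.7
half 0 shift [-0.0024, -0.0008, 0.0323] rot [0.006, 0.002, -3.14] rows>= 16.7
half 1 shift [-0.0024, -0.0008, 0.0323] rot [0.001, -0.004, 0.001] rows>= 0.5
t 28.52 pos [0.4979 0.1196 0.1723] tool y yaw -87.0 z [ 0.004 -0.001 -1.   ] q [ 0.04 -0.02  2.03 -0.    1.13  1.56] open 0.701
```

```bash
python3 inch.py '[[-0.001,-0.0005,0.01,0,0,0,0],[-0.001,-0.0005,0.02,0,0,0,0],[-0.001,-0.0005,0.026,0,0,0,0],[-0.001,-0.0005,0.026,0,0,0,0],[-0.001,-0.0005,0.026,0,0,0,0],[-0.001,-0.0005,0.026,0,0,0,0]]'
python3 - <<'E'
from h import *
plan((.4956,.1203,.140),down(92.9))
E
```

```text
time: 29.28
eef_pos: [0.4964, 0.12, 0.1453]
tcp_rot: [1.0, 0.026, 0.001, 0.0]
contact_force: [-0.2, -0.5, -3.0]
opening: 0.699
finger_force: 33.8
half 0 shift [-0.0008, -0.0003, 0.0053] rot [0.004, 0.002, -3.14] rows>= 16.7
half 1 shift [-0.0008, -0.0003, 0.0053] rot [0.001, -0.002, 0.001] rows>= 0.1
t 29.27 pos [0.4964 0.12   0.1453] tool y yaw -87.0 z [ 0.002 -0.001 -1.   ] q [ 0.04  0.01  2.05 -0.    1.08  1.56] open 0.699
```

```bash
python3 inch.py '[[-0.0008,-0.0003,0.003,0,0,0,0],[-0.0008,-0.0003,0.006,0,0,0,0],[-0.0008,-0.0003,0.008,0,0,0,0],[-0.0008,-0.0003,0.008,0,0,0,0]]'; python3 inch.py '[[0,0,0.001,0,0,0,0],[0,0,0.002,0,0,0,0],[0,0,0.002,0,0,0,0]]'
```

```text
time: 29.78
eef_pos: [0.4951, 0.1202, 0.1366]
tcp_rot: [1.0, 0.026, 0.001, 0.0]
contact_force: [-0.4, -0.2, -1.6]
opening: 0.7
finger_force: 33.8
time: 30.15
eef_pos: [0.4954, 0.1202, 0.1351]
tcp_rot: [1.0, 0.026, 0.001, 0.0]
contact_force: [-0.1, 0.1, -1.0]
opening: 0.7
finger_force: 33.8
```

```bash
python3 inch.py '[[0,0,0.001,0,0,0,0],[0,0,0.001,0,0,0,0]]';  python3 inch.py '[[0,0,0.001,0,0,0,0],[0,0,0.001,0,0,0,0]]'
```

```text
time: 30.4
eef_pos: [0.4956, 0.1202, 0.135]
tcp_rot: [1.0, 0.026, 0.001, 0.001]
contact_force: [-3.0, -0.9, 5.2]
opening: 0.696
finger_force: 34.6
time: 30.65
eef_pos: [0.4957, 0.1202, 0.135]
tcp_rot: [1.0, 0.026, 0.001, 0.001]
contact_force: [-5.0, -0.6, 9.4]
opening: 0.704
finger_force: 35.1
```

```bash
python3 inch.py '[[0,0,-0.001,0,0,0,1],[0,0,-0.001,0,0,0,1],[0,0,-0.001,0,0,0,1],[0,0,-0.02,0,0,0,1],[0,0,-0.06,0,0,0,1],[0,0,-0.11,0,0,0,1],[0,0.05,-0.14,0,0,0,1],[0,0.11,-0.14,0,0,0,1],[0,0.17,-0.14,0,0,0,1],[0,0.23,-0.14,0,0,0,1]]'
python3 - <<'E'
from lid import *
c=ctrl.read_camera("top"); np.savez("top7.npz",**{k:np.array(v) for k,v in c.items()}); im=c["pixels"]
lidedges(c,.178,(244,274,182,231))
ps=np.array([.39905,-.20945,.0525]); yaw=np.radians(-109.2)
n=(R.from_euler('z',yaw)*R.from_euler('y',-25,degrees=True)).apply([0,0,1])
plan(ps+n*.12,down(-19.2,n))
a=cv2.resize(im[170:260,195:310],None,fx=6,fy=6,interpolation=cv2.INTER_CUBIC)[:,:,::-1]
cv2.imwrite("pics/g1.png",a)
E
```

```text
time: 31.9
eef_pos: [0.5069, -0.1111, 0.2731]
tcp_rot: [1.0, 0.026, 0.001, 0.001]
contact_force: [0.9, 0.2, -0.1]
opening: 0.998
finger_force: 0.0
{'L': (array([0.487 , 0.1506]), np.float64(2.89), 34), 'R': (array([0.4876, 0.0897]), np.float64(2.78), 35), 'T': (array([0.548 , 0.1214]), np.float64(1.3), 16), 'B': (array([0.4326, 0.1207]), np.float64(3.82), 14)}
centre y 0.12015 x 0.4903 w 0.06090000000000001 l 0.11540000000000006
half 0 shift [-0.0934, 0.0387, 0.1118] rot [-0.252, -0.381, -1.17] rows>= 6.7
half 1 shift [-0.0934, 0.0387, 0.1118] rot [-0.422, 0.28, 1.917] rows>= 10.5
t 31.95 pos [ 0.507  -0.1177  0.273 ] tool y yaw -87.3 z [ 0.002 -0.007 -1.   ] q [-0.42 -0.09  1.91 -0.01  1.32  1.1 ] open 1.003
```

View pics/g1.png

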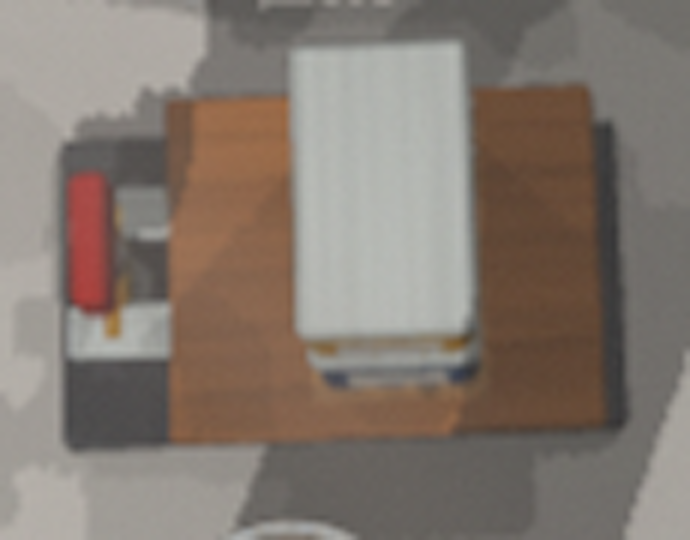

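Run:
```python
from h import *
A=lambda p:(np.array(p,float)+.5)/6-.5+[195,170]
c5,c7=dict(np.load("top5.npz")),dict(np.load("top7.npz"))
for c,z,q in((c5,.122,[(303,91),(470,88),(478,366),(311,369)]),(c7,.178,[(290,45),(465,40),(474,333),(298,338)])):
    P=onplane(c,A(q),(0,0,z)); print(P.mean(0).round(4),(P[0]+P[1])[0]/2,(P[2]+P[3])[0]/2)
# luminance column profiles for the far (top) and near edges
for c,z in((c5,.122),(c7,.178)):
    g=cv2.cvtColor(c["pixels"],cv2.COLOR_RGB2GRAY).astype(float); f=c["pixels"].astype(float); f=f[:,:,0]-f[:,:,2]
    print("g",g[174:190,255:265].mean(1).round(0)); print("rb",f[174:190,255:265].mean(1).round(0)); print("near g rows222",g[222:240,255:265].mean(1).round(0)); print("rb",f[222:240,255:265].mean(1).round(0))
s=dict(np.load("top5.npz"))
for z in(.122,.178):
    for x in (.446,.4964,.546): print(z,x,proj(c7,[[x,.1203,z]]).round(2))
```

```text
[0.4964 0.1203 0.122 ] 0.5457286871180447 0.44709490440640276
[0.4988 0.1213 0.178 ] 0.5482193192312141 0.4493854009517754
g [108. 109. 108. 107. 105. 104. 103. 102. 102.  99. 124. 166. 182. 181.
 181. 181.]
rb [7. 7. 6. 6. 6. 6. 6. 6. 6. 6. 3. 1. 1. 2. 2. 2.]
near g rows222 [176. 176. 176. 175. 175. 174. 174. 171. 152. 118. 116. 126. 116. 112.
 106. 102. 101. 102.]
rb [ 3.  3.  3.  2.  3.  2.  2.  2.  4.  0.  6. 12. 30. 52. 52. 53. 53. 53.]
g [109. 110. 113. 144. 172. 177. 177. 177. 178. 178. 178. 178. 178. 179.
 179. 179.]
rb [6. 6. 5. 2. 2. 2. 2. 2. 2. 2. 2. 2. 2. 1. 2. 2.]
near g rows222 [182. 181. 178. 157. 129. 127. 134. 148. 146. 119. 116. 126. 117. 112.
 107. 102. 102. 103.]
rb [ 2.  2.  3.  3. 21. 26. 12.  6.  3. -0.  6. 12. 31. 53. 52. 53. 53. 53.]
0.122 0.446 [[259.19 231.34]]
0.122 0.4964 [[259.68 207.46]]
0.122 0.546 [[260.14 184.39]]
0.178 0.446 [[258.15 227.2 ]]
0.178 0.4964 [[258.67 202.04]]
0.178 0.546 [[259.17 177.76]]
```

```bash
python3 inch.py '[[0,-0.06,0,0,0,0,1],[0,-0.12,0,0,0,0,1],[0,-0.18,0,0,0,0,1],[0,-0.23,0,0,0,0,1],[0,-0.23,0,0,0,0,1],[0,-0.23,0,0,0,0,1]]'; python3 -c "
from h import *
plan((.4960,.1202,.136),down(92.9))"
```

```text
time: 32.7
eef_pos: [0.495, 0.1204, 0.2726]
tcp_rot: [1.0, 0.026, 0.001, 0.001]
contact_force: [0.3, 0.4, 0.3]
opening: 1.002
finger_force: 0.0
half 0 shift [0.0008, 0.0, 0.1366] rot [0.002, 0.002, -3.14] rows>= 16.7
half 1 shift [0.0008, 0.0, 0.1366] rot [0.001, -0.001, 0.002] rows>= 2.2
t 32.7 pos [0.495  0.1204 0.2726] tool y yaw -87.0 z [ 0.001 -0.001 -1.   ] q [ 0.04 -0.12  1.93 -0.    1.33  1.56] open 1.002
```

```bash
python3 inch.py '[[0.001,0,0.04,0,0,0,1],[0.001,0,0.08,0,0,0,1],[0.001,0,0.11,0,0,0,1],[0.001,0,0.13,0,0,0,1],[0.001,0,0.136,0,0,0,1],[0.001,0,0.136,0,0,0,1],[0.001,0,0.136,0,0,0,1]]'; python3 inch.py '[[0,0,0,0,0,0,0],[0,0,0,0,0,0,0],[0,0,0,0,0,0,0],[0,0,0,0,0,0,0],[0,0,0,0,0,0,0]]' 30; python3 inch.py '[[0,0,-0.002,0,0,0,0],[0,0,-0.005,0,0,0,0],[0,0,-0.005,0,0,0,0],[0,0,-0.005,0,0,0,0]]'
```

```text
time: 33.58
eef_pos: [0.4973, 0.12, 0.1382]
tcp_rot: [1.0, 0.026, 0.002, 0.0]
contact_force: [-1.1, -0.3, 0.4]
opening: 1.002
finger_force: 0.0
time: 34.2
eef_pos: [0.4969, 0.1204, 0.1378]
tcp_rot: [1.0, 0.026, 0.002, 0.0]
contact_force: [0.1, -0.5, 6.3]
opening: 0.698
finger_force: 34.1
time: 34.7
eef_pos: [0.4959, 0.1203, 0.1414]
tcp_rot: [1.0, 0.026, 0.0, 0.0]
contact_force: [0.7, 0.3, -1.3]
opening: 0.701
finger_force: 33.4
```

```bash
python3 inch.py '[[-0.0017,0,0,0,0,0,0],[-0.0017,0,0,0,0,0,0],[-0.0017,0,0.002,0,0,0,0],[-0.0017,0,0.004,0,0,0,0],[-0.0017,0,0.005,0,0,0,0],[-0.0017,0,0.005,0,0,0,0]]'; python3 inch.py '[[0,0,0.001,0,0,0,0],[0,0,0.001,0,0,0,0]]'
```

```text
time: 35.45
eef_pos: [0.4949, 0.1202, 0.1379]
tcp_rot: [1.0, 0.026, 0.001, 0.001]
contact_force: [-3.8, -0.8, 5.0]
opening: 0.699
finger_force: 34.0
time: 35.7
eef_pos: [0.495, 0.1202, 0.1378]
tcp_rot: [1.0, 0.026, 0.001, 0.001]
contact_force: [-7.1, -0.8, 10.2]
opening: 0.698
finger_force: 34.7
```

```bash
python3 inch.py '[[0,0,-0.001,0,0,0,1],[0,0,-0.001,0,0,0,1],[0,0,-0.001,0,0,0,1],[0,0,-0.02,0,0,0,1],[0,0,-0.06,0,0,0,1],[0,0,-0.11,0,0,0,1],[0,0.05,-0.14,0,0,0,1],[0,0.11,-0.14,0,0,0,1],[0,0.17,-0.14,0,0,0,1],[0,0.23,-0.14,0,0,0,1]]'
python3 - <<'E'
from lid import *
c=ctrl.read_camera("top"); np.savez("top8.npz",**{k:np.array(v) for k,v in c.items()}); im=c["pixels"]
lidedges(c,.178,(244,274,178,225))
g=cv2.cvtColor(c["pixels"],cv2.COLOR_RGB2GRAY).astype(float)
print("far174",g[174:184,255:265].mean(1).round(0)); print("near222",g[222:234,255:265].mean(1).round(0))
ps=np.array([.39905,-.20945,.0525])+.0024*np.array([.307,.853,-.423]); yaw=np.radians(-109.2)
n=(R.from_euler('z',yaw)*R.from_euler('y',-25,degrees=True)).apply([0,0,1])
plan(ps+n*.12,down(-19.2,n))
E
```

```text
time: 36.95
eef_pos: [0.5062, -0.1111, 0.2761]
tcp_rot: [1.0, 0.026, 0.001, 0.001]
contact_force: [-0.2, 0.3, -0.3]
opening: 1.0
finger_force: 0.0
{'L': (array([0.4969, 0.151 ]), np.float64(2.89), 31), 'R': (array([0.499 , 0.0902]), np.float64(2.86), 35), 'T': (array([0.5474, 0.1182]), np.float64(2.83), 12), 'B': (array([0.4477, 0.1226]), np.float64(4.44), 17)}
centre y 0.1206 x 0.49755 w 0.06079999999999999 l 0.09970000000000001
far174 [109. 111. 109. 118. 153. 175. 177. 177. 177. 178.]
near222 [182. 182. 181. 176. 153. 126. 127. 139. 141. 119. 117. 127.]
half 0 shift [-0.0918, 0.0367, 0.1158] rot [-0.252, -0.381, -1.17] rows>= 6.7
half 1 shift [-0.0918, 0.0367, 0.1158] rot [-0.422, 0.28, 1.917] rows>= 10.5
t 37.0 pos [ 0.5063 -0.1178  0.2759] tool y yaw -87.3 z [ 0.002 -0.007 -1.   ] q [-0.42 -0.1   1.91 -0.01  1.33  1.1 ] open 1.0
```

Yellow is now aligned with blue to within 0.5 mm. Next, green.

```bash
python3 inch.py '[[-0.01,0,0,-0.035,-0.053,-0.16,1],[-0.02,0.01,0,-0.07,-0.106,-0.325,1],[-0.03,0.01,0,-0.105,-0.16,-0.49,1],[-0.05,0.02,0.01,-0.14,-0.212,-0.65,1],[-0.07,0.03,0.03,-0.175,-0.265,-0.815,1],[-0.09,0.037,0.05,-0.21,-0.318,-0.975,1],[-0.092,0.037,0.08,-0.252,-0.381,-1.17,1],[-0.092,0.037,0.1,-0.252,-0.381,-1.17,1],[-0.092,0.037,0.1,-0.252,-0.381,-1.17,1]]'
python3 - <<'E'
from h import *
ps=np.array([.39905,-.20945,.0525])+.0024*np.array([.307,.853,-.423]); yaw=np.radians(-109.2)
n=(R.from_euler('z',yaw)*R.from_euler('y',-25,degrees=True)).apply([0,0,1])
plan(ps+n*.006,down(-19.2,n))
E
```

```text
time: 38.12
eef_pos: [0.4152, -0.1504, 0.174]
tcp_rot: [0.795, 0.568, -0.176, 0.122]
contact_force: [0.0, 0.3, 0.4]
opening: 0.998
finger_force: 0.0
half 0 shift [-0.0024, 0.0047, 0.1299] rot [-0.004, -0.006, 0.007] rows>= 2.1
half 1 shift [-0.0024, 0.0047, 0.1299] rot [0.009, -0.007, -3.134] rows>= 16.7
t 38.12 pos [ 0.4152 -0.1504  0.174 ] tool y yaw -18.9 z [-0.141 -0.393 -0.909] q [-0.34 -0.13  2.18 -0.48  1.15  0.2 ] open 0.998
```

```bash
python3 inch.py '[[-0.002,0.004,0.03,-0.004,-0.006,0.005,1],[-0.002,0.004,0.06,-0.004,-0.006,0.005,1],[-0.002,0.004,0.09,-0.004,-0.006,0.005,1],[-0.002,0.004,0.11,-0.004,-0.006,0.005,1],[-0.002,0.004,0.125,-0.004,-0.006,0.005,1],[-0.002,0.004,0.13,-0.004,-0.006,0.005,1],[-0.002,0.004,0.13,-0.004,-0.006,0.005,1]]'
python3 inch.py '[[0,0,0,0,0,0,0],[0,0,0,0,0,0,0],[0,0,0,0,0,0,0],[0,0,0,0,0,0,0],[0,0,0,0,0,0,0],[0,0,0,0,0,0,0]]' 30
python3 - <<'E'
from h import *
ps=np.array([.39905,-.20945,.0525])+.0024*np.array([.307,.853,-.423])
s=ctrl.get_state(); Rc=R.from_quat(s["tcp_rot"]); print("tin origin in tool",Rc.inv().apply(ps-s["eef_pos"]).round(4))
plan(s["eef_pos"]+[0,0,.15],down(-19.2))
E
```

```text
time: 39.0
eef_pos: [0.4023, -0.2057, 0.0592]
tcp_rot: [0.796, 0.566, -0.175, 0.127]
contact_force: [-0.7, 0.2, 0.2]
opening: 0.997
finger_force: 0.0
time: 39.75
eef_pos: [0.4028, -0.2056, 0.0597]
tcp_rot: [0.796, 0.566, -0.175, 0.128]
contact_force: [1.3, 3.6, 5.4]
opening: 0.695
finger_force: 33.8
tin origin in tool [ 0.0011 -0.0023  0.0086]
half 0 shift [-0.0635, 0.0008, -0.1359] rot [0.006, 0.437, 0.001] rows>= 2.4
half 1 shift [-0.0635, 0.0008, -0.1359] rot [-0.681, 0.009, -3.066] rows>= 16.7
t 39.75 pos [ 0.4028 -0.2056  0.0597] tool y yaw -19.1 z [-0.134 -0.402 -0.906] q [-0.46  0.05  2.25 -0.58  0.86  0.26] open 0.695
```

```bash
python3 inch.py '[[0,0,-0.02,0,0,0,0],[0,0,-0.06,0,0,0,0],[0,0,-0.11,0,0,0,0],[0,0,-0.16,0,0.1,0,0],[0,0,-0.2,0,0.25,0,0],[0,0,-0.23,0,0.4,0,0],[0,0,-0.23,0.006,0.437,0,0],[0,0,-0.23,0.006,0.437,0,0],[0,0,-0.23,0.006,0.437,0,0]]'
python3 - <<'E'
from h import *
plan((.496,.1203,.21),down(92.9))
E
```

```text
time: 40.88
eef_pos: [0.4318, -0.1127, 0.2643]
tcp_rot: [0.815, 0.579, -0.002, -0.003]
contact_force: [0.1, -0.4, -3.1]
opening: 0.699
finger_force: 33.8
half 0 shift [0.2412, -0.0155, 0.0543] rot [-0.006, -0.007, -1.956] rows>= 10.4
half 1 shift [0.2412, -0.0155, 0.0543] rot [-0.007, 0.005, 1.186] rows>= 6.3
t 40.88 pos [ 0.4318 -0.1127  0.2643] tool y yaw -19.2 z [-0.008  0.002 -1.   ] q [-0.48 -0.26  2.07 -0.    1.34 -0.15] open 0.699
```

```bash
python3 inch.py '[[0.035,-0.002,0,0,0,0.17,0],[0.07,-0.004,0,0,0,0.34,0],[0.105,-0.006,0,0,0,0.51,0],[0.14,-0.009,0,0,0,0.68,0],[0.175,-0.011,0,0,0,0.85,0],[0.21,-0.013,0,0,0,1.02,0],[0.241,-0.0155,0,0,0,1.186,0],[0.241,-0.0155,0.02,0,0,1.186,0],[0.241,-0.0155,0.045,0,0,1.186,0],[0.241,-0.0155,0.05,0,0,1.186,0]]'; python3 inch.py '[[0,0,0,0,0,0,0],[0,0,0,0,0,0,0],[0,0,0,0,0,0,0],[0,0,0,0,0,0,0]]'
python3 - <<'E'
from h import *
plan((.496,.1203,.19),down(92.9))
E
```

```text
time: 42.12
eef_pos: [0.4952, 0.1199, 0.2133]
tcp_rot: [1.0, 0.026, -0.005, -0.0]
contact_force: [-0.6, -0.8, -2.3]
opening: 0.697
finger_force: 33.7
time: 42.62
eef_pos: [0.4977, 0.1194, 0.2178]
tcp_rot: [1.0, 0.025, -0.001, -0.0]
contact_force: [-0.5, 0.6, -2.1]
opening: 0.698
finger_force: 33.7
half 0 shift [-0.0017, -0.0009, 0.0278] rot [0.002, 0.001, 3.141] rows>= 16.7
half 1 shift [-0.0017, -0.0009, 0.0278] rot [-0.001, 0.001, -0.001] rows>= 0.4
t 42.62 pos [0.4977 0.1194 0.2178] tool y yaw -87.1 z [-0.001  0.001 -1.   ] q [ 0.04 -0.07  1.99  0.    1.22  1.56] open 0.698
```

```bash
python3 inch.py '[[-0.0015,-0.0008,0.01,0,0,0,0],[-0.0015,-0.0008,0.018,0,0,0,0],[-0.0015,-0.0008,0.022,0,0,0,0],[-0.0015,-0.0008,0.022,0,0,0,0],[-0.0015,-0.0008,0.022,0,0,0,0]]'
python3 - <<'E'
from h import *
plan((.496,.1203,.19),down(92.9))
E
```

```text
time: 43.25
eef_pos: [0.496, 0.1202, 0.1954]
tcp_rot: [1.0, 0.025, -0.001, -0.0]
contact_force: [0.0, 0.9, -2.2]
opening: 0.698
finger_force: 33.8
half 0 shift [-0.0, -0.0001, 0.0054] rot [0.003, 0.001, 3.141] rows>= 16.7
half 1 shift [-0.0, -0.0001, 0.0054] rot [-0.001, 0.002, -0.0] rows>= 0.1
t 43.25 pos [0.496  0.1202 0.1954] tool y yaw -87.1 z [-0.002  0.001 -1.   ] q [ 0.04 -0.05  2.01  0.    1.18  1.56] open 0.698
```

```bash
python3 inch.py '[[0,0,0.002,0,0,0,0],[0,0,0.004,0,0,0,0],[0,0,0.005,0,0,0,0],[0,0,0.005,0,0,0,0]]'; python3 inch.py '[[0,0,0.001,0,0,0,0],[0,0,0.002,0,0,0,0],[0,0,0.002,0,0,0,0]]'
```

```text
time: 43.75
eef_pos: [0.4957, 0.1202, 0.19]
tcp_rot: [1.0, 0.025, -0.001, -0.0]
contact_force: [-0.2, -0.6, -2.4]
opening: 0.699
finger_force: 33.8
time: 44.12
eef_pos: [0.4958, 0.1202, 0.1881]
tcp_rot: [1.0, 0.025, -0.001, -0.0]
contact_force: [-0.1, -0.4, -1.9]
opening: 0.697
finger_force: 33.8
```

```bash
python3 inch.py '[[0,0,0.001,0,0,0,0],[0,0,0.001,0,0,0,0]]'; python3 inch.py '[[0,0,0.001,0,0,0,0],[0,0,0.001,0,0,0,0]]'
```

```text
time: 44.38
eef_pos: [0.4961, 0.1202, 0.1878]
tcp_rot: [1.0, 0.025, -0.001, -0.0]
contact_force: [-0.3, 0.2, 1.2]
opening: 0.693
finger_force: 34.1
time: 44.62
eef_pos: [0.4963, 0.1202, 0.1878]
tcp_rot: [1.0, 0.025, -0.001, -0.0]
contact_force: [-3.5, -0.1, 4.2]
opening: 0.695
finger_force: 34.5
```

```bash
python3 inch.py '[[0,0,0,0,0,0,1],[0,0,0,0,0,0,1],[0,0,0,0,0,0,1],[0,0,-0.02,0,0,0,1],[0,0,-0.06,0,0,0,1],[0,0,-0.11,0,0,0,1],[0,0.05,-0.13,0,0,0,1],[0,0.11,-0.13,0,0,0,1],[0,0.17,-0.13,0,0,0,1],[0,0.23,-0.13,0,0,0,1]]'
python3 - <<'E'
from lid import *
c=ctrl.read_camera("top"); np.savez("top9.npz",**{k:np.array(v) for k,v in c.items()}); im=c["pixels"]
q=proj(c,[[.5465,.1203,.224],[.4475,.1203,.224],[.497,.1503,.224],[.497,.0903,.224]]); print(q.round(1))
x0,x1,y0,y1=[int(round(v)) for v in (q[2,0],q[3,0],q[0,1],q[1,1])]
lidedges(c,.224,(x0,x1,y0,y1))
g=cv2.cvtColor(im,cv2.COLOR_RGB2GRAY).astype(float)
print("far",y0-5,g[y0-5:y0+6,255:262].mean(1).round(0)); print("near",y1-5,g[y1-5:y1+10,255:262].mean(1).round(0))
c2=ctrl.read_camera("scene"); cv2.imwrite("pics/s9.png",c2["pixels"][:,:,::-1])
cv2.imwrite("pics/h1.png",np.vstack([cv2.resize(im[160:260,195:310],None,fx=5,fy=5,interpolation=cv2.INTER_CUBIC)])[:,:,::-1])
E
```

```text
time: 45.88
eef_pos: [0.5075, -0.1113, 0.316]
tcp_rot: [1.0, 0.025, -0.001, -0.0]
contact_force: [0.3, 0.5, 0.1]
opening: 0.999
finger_force: 0.0
[[258.3 171.5]
 [257.2 222.6]
 [241.9 196.6]
 [273.6 197. ]]
{'L': (array([0.4953, 0.1509]), np.float64(2.57), 34), 'R': (array([0.4926, 0.0899]), np.float64(2.89), 31), 'T': (array([0.5466, 0.123 ]), np.float64(0.04), 16), 'B': (array([0.441 , 0.1217]), np.float64(6.47), 18)}
centre y 0.12040000000000001 x 0.4938 w 0.06100000000000001 l 0.10559999999999997
far 167 [158. 155. 146. 126. 106. 123. 163. 178. 178. 177. 178.]
near 218 [184. 184. 184. 181. 174. 147. 124. 131. 134. 127. 127. 138. 141. 119.
 116.]
```

View pics/h1.png

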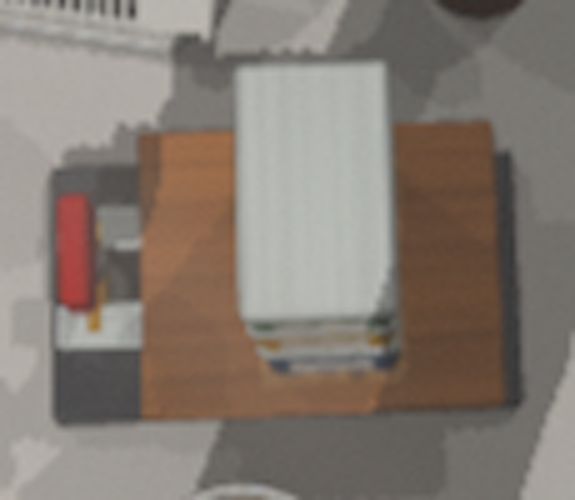

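The column is stacked with its lids within about 1.3 mm of each other (lid at (240–390, 62–318) in the crop). The bar is still aligned and the arm is clear, so I'm handing in.

```bash
python3 -c "
from bar import *
bar(dict(np.load('top9.npz')))
print(ctrl.get_state()['time'], ctrl.sign_off())"
```

```text
L 3.67 [206.  205.8 205.8 205.8 205.8 205.8 205.9 205.9 205.9 205.9 206.  206.1
 206.1 206.2 206.1 206.1 206.2 206.2 206.2 206.3]
R 4.42 [211.9 212.  212.  212.1 212.1 212.2 212.2 212.2 212.3 212.3 212.5 212.5
 212.5 212.6 212.6 212.6 212.6 212.6 212.7 212.6]
the job is handed in; nothing more can be done
45.975 None
```

The job is handed in at 46 s, with no verdict returned: the plate was levelled first (thumbscrew within about 1.5° of zero, roughly 0.003 rad of plate slope), then blue, yellow and green were stacked on the cork with lid centres within about 1.3 mm, all released; I saw no sign of touching the mug, jar, mill or shaker but did not measure them afterwards.

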